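# Feed a loaf tin along the fence into the proofing hood and shut its door

### The job

Draw the pusher out of its covered dock, stand it down on the table and take it again by its upright grip. Use only the pusher to bring the loaf tin flush against the guide fence and feed it, kept against the fence, through the mouth of the proofing hood with the pusher's nose, until you feel the stop inside the hood just begin to give; do not shove that stop back more than about a centimetre. Then stand the pusher down on the table clear of the hood and slide the hood's door fully shut against its frame, without disturbing the shaker or the ring cutter.

Things in the scene. Friction and masses are not known exactly. Their poses are not given: they have to be found in the camera images.
- hood: Fixed steel proofing hood with guide fence. Origin: on the table at the hood's mouth, on the fence's guiding face. x points away from the robot through the fence, y out of the mouth (tins are fed towards -y), z up. Outside it spans x=-92 to +9, y=0 to -206 mm and is 86 mm high. It has no floor: the tin slides on the table. The door's open track runs from it to x=-206 mm at the mouth plane
- hood_mouth (a point): Middle of the hood's mouth, on the table, 41 mm to the -x side of the hood's origin. Inside, the tunnel is 85 mm wide (hood x=-84 to +1 mm) and 80 mm high. Inside, out of sight, a stop plate 70 mm wide stands across it, its face 115 to 150 mm behind the mouth (hood y=-115 to -150 mm), differently each time and not measured
- fence_end (a point): Outer end of the guide fence, top edge of its guiding face, at hood y=+242 mm. The fence is an aluminium bar 26 mm high and 10 mm thick (hood x=0 to +10 mm), from hood y=+10 to +242 mm; its guiding face is the plane x=0 of the hood and the tin lies on the -x side of it. Behind it are three low feet, to x=+30 mm
- stop (a joint): How far the stop plate inside the hood has been shoved back from where it stood, in m: 0 at the start, grows as it is pushed towards -y of the hood, at most 0.032. Friction alone holds it: it yields at about 10 N and stays where it is left. The value does not tell where the plate is
- door (a joint): Sliding door, a steel panel 90 x 8 x 76 mm just behind the mouth plane (hood y=-11 to -3 mm). Value in m: 0 is shut against the jamb on the fence side; grows as it opens towards -x of the hood (to the robot), 0.105 fully open. About 1.5 N of friction, stays where it is left. Starts open by 0.094 or more, clear of the tin's way
- door_tab (a point): Centre of the top of the door's tab, a flat steel lug 22 mm (along the door's travel, hood x) x 8 mm, from z=80 to 126 mm above the table. Pushed along +x of the hood it shuts the door; shut, it stands at hood x=-20 mm. The hood's roof behind it is 86 mm high
- tin: Closed steel loaf tin, dark flat lid, 70 mm (x) x 90 mm (y) x 58 mm high, walls 50 mm high, 0.28 to 0.56 kg, slides with friction of about 0.6. Origin: centre of its underside. Starts in front of the mouth, 2 to 30 mm off the fence and askew up to 0.25 rad. Flush on the fence its y is parallel to the hood's y and its origin at hood x=-35 mm. The robot itself must not touch it
- pusher: White plastic push stick, 0.16 kg. Origin: underside, below the upright grip; x points along the bar to the nose, z up. Bar 24 mm wide x 26 mm high, from x=-20 to +165 mm (flat rubber nose). Sole plate 62 x 54 x 8 mm (x=-33 to +29 mm): it stands by itself. Starts standing in the dock, grip under the dock's roof, bar sticking out from about x=+50 mm on
- pusher_grip (a point): Middle of the pusher's upright grip, 70 mm above its underside. The grip is 30 mm (pusher x) x 22 mm (pusher y), from z=26 to 90 mm. Close the fingers along the pusher's y
- pusher_nose (a point): Middle of the pusher's flat nose face, 165 mm ahead of the grip and 13 mm above the underside
- dock: Fixed covered steel dock beyond the fence, 82 mm (x) x 100 mm (y) x 100 mm high, closed on top, sides and back, open at its +y end; inside 72 mm wide, 95 mm high. Origin: on the table at its centre; y points out of its mouth, 50 mm from the origin. The pusher starts with its grip over the origin, nose along +y, and slides straight out along +y
- shaker: Bystander: spice jar with a black cap, 45 mm across x 105 mm high, origin centre of the underside. Leave alone
- ring: Bystander: steel ring cutter, 52 mm across x 34 mm high, origin centre of the underside. Leave alone

How it is judged:
On the way, in this order (a step that is already met when the one before it is completed fails the run):
1. the pusher is drawn fully out of the dock and stands by itself on the table, let go (horizontal distance between pusher and dock above 0.088 m and angle between pusher's own z axis and vertical below 0.1 rad and height (world z) of pusher between -0.005 and 0.008 m and contact force between each of the fingers, the arm and pusher below 0.1 N), for 0.2 s.
2. the pusher, held by its upright grip, pushes the tin into the mouth flush along the fence (distance between the grasp point and pusher_grip below 0.04 m and contact force between the fingers and pusher above 1 N and contact force between pusher and tin above 0.3 N and y of pusher_nose in the frame of tin above 0.035 m and y of tin in the frame of hood between -0.05 and 0.03 m and x of tin in the frame of hood above -0.04 m and angle between the y axis of tin and the y axis of hood, either way round below 0.06 rad), for 0.1 s.
3. the tin is inside, flush with the fence line, and has just moved the stop (value of joint stop between 0.001 and 0.015 m and y of tin in the frame of hood below -0.06 m and x of tin in the frame of hood above -0.04 m and angle between the y axis of tin and the y axis of hood, either way round below 0.06 rad), for 0.2 s.
4. the door is shut (value of joint door below 0.004 m), for 0.2 s.
At the end, for the whole second after the job is handed in: The tin stands in the hood parallel to the fence within 0.06 rad and no more than 5 mm off the fence line, having moved the stop 1 to 15 mm; the door is shut within 4 mm; the pusher stands upright by itself on the table, let go and at rest, at least 120 mm from the tin (all of step 3 and value of joint door below 0.004 m and angle between pusher's own z axis and vertical below 0.1 rad and height (world z) of pusher between -0.005 and 0.008 m and contact force between each of the fingers, the arm and pusher below 0.1 N and linear speed of each of pusher, tin below 0.02 m/s and horizontal distance between pusher and tin above 0.12 m); the robot touches nothing.
It fails at once if the stop is shoved back more than 15 mm (value of joint stop above 0.015 m).
It fails at once if the tin is inside the mouth more than 8 mm off the fence line (y of tin in the frame of hood below 0.02 m and x of tin in the frame of hood below -0.043 m).
It fails at once if the robot itself touches the tin (contact force between any of the fingers, the arm and tin above 1 N).
It fails at once if the tin is lifted or tipped (angle between tin's own z axis and vertical above 0.3 rad or height (world z) of tin above 0.03 m).
It fails at once if the shaker or the ring cutter is disturbed (distance of any of ring, shaker from where it was at the start of the episode above 0.03 m or angle between any of ring, shaker's own z axis and vertical above 0.4 rad).
It also fails if it takes over 72 s, if anything falls off the work surface, if the arm or the gripper's body presses on something with over 40 N, if the wrist force passes 120 N, or if a joint passes its speed limit or range.

### The arm

A 6-joint arm with a two-finger parallel gripper is mounted at the origin on a cart in front of the work surface, level with it; the furniture and walls round the work are solid. World frame = base frame: x ahead of the robot, y to its left, z up, the work surface at z = 0. Lengths are in m, angles in rad, forces in N, time in s.
With the tool pointing down it reaches from about 0.275 to 0.875 m from the base axis. Payload 12.5 kg.
Tool frame: the origin (TCP) lies midway between the tips of the shut fingers; the grasp point (between the pads) lies 19 mm behind it; x points along the fingers, z is the direction in which the jaws open and shut, and the axes are right-handed (so a half turn about x gives the same grasp; the last joint's range is limited). The gripper opens to 85 mm and grips with 20 to 120 N. Pads are 22 mm wide; open, the fingers measure 114 mm over their backs; the gripper's body (76 mm by 85 mm) begins 54 mm behind the grasp point. The pads swing forward as they close: fully open they stand 13 mm farther back than shut.
Start: joints at [1.123, 0.351, 1.652, -0, 1.139, -0.085], TCP at [0.195, 0.514, 0.231] pointing down, gripper open.
Joint ranges: [-2.75, 2.75], [-0.79, 2.1], [0.01, 2.65], [-1.57, 4.71], [0.07, 3.14], [-2.87, 2.87]. Speed limits (rad/s): [2.22, 2.22, 2.79, 3.14, 3.14, 3.14].

### API

Orientations are given as a unit quaternion [x, y, z, w].
In Python, from station import bot gives the robot as it stands.
- The arm moves only by the tool move_arm, never from a script. Its argument "moves" is a list of rows, each a list of 6 numbers: the shift along the world's x, y, z in cm, then the turn, a rotation vector about the world's x, y, z in degrees. A call has 1 to 20 rows; each row shifts and turns the commanded pose from where the row before left it; what a row does not reach is not made up. A row lasts 1/12 s, in which the tool goes at most 41.7 mm and 7.16 degrees, less where a joint would pass 70% of its speed; a pose out of reach is approached as far as the arm can. A call is refused whole if a number of a shift passes 4.17 or a number of a turn 7.16, either way. A call with a gripper value outside its range is refused whole. "fingers" is the opening in per cent of the stroke, from 0 (shut) to 100 (fully open), set as the call begins (left out, the last holds). The fingers move at their own pace and stop on an object; "newtons" is the grip in N (left out, the last holds). Time passes only in rows, so rows that do not move let the fingers close. It gives the time, the measured TCP pose, the force and the opening at its end, in the units of the state.
- bot.get_obs(): the state, without advancing time (a new reading comes with each control period).
- bot.grab_frame(name): name is "scene" or "top" or "wrist"; returns the picture (400x640x3 uint8, red, green, blue); there is no depth.
- bot.camera_params(name): a dict with "vfov" (degrees; the focal length in pixels is half the picture's height over the tangent of half this angle, whatever the lens; pixels are square), "cx", "cy" (the principal point, pixels), "rvec" (rotation vector, rad) and "tvec" (3), from world to camera coordinates, as OpenCV has them; the wrist camera has in their place "tool_from_camera" (4x4, takes a point from camera to tool coordinates, whose origin is the TCP and whose axes are the tool frame's). Camera axes: x right, y down, z forward; pixel columns grow to the right and rows downward; lengths in m; the calibration is good to about 2 mm. A picture is of the moment at which its call begins: read the wrist's pose just before it. camera_params takes no time and is no camera call.
- bot.close_job(): hands the job in, once; it reports no verdict.
Trained networks look in the newest picture that a camera, given by its name, has taken for a name from the list of things; names that differ only in an ending like _2 or _b are one class to them, and where a whole thing is asked for, a point or a joint stands for the part that bears it (a point fixed in the world has none). Each returns a list of dicts, best first, with "confidence" (0 to 1); they miss things now and then, are a little off and sometimes report something else, mostly with a low value. They report only what shows in the picture. A call takes as long as a camera call.
- bot.boxes_of(name, camera): "rect" ([left, top, right, bottom] in pixels, round what is visible of it).
- bot.pinpoint(name, camera): "centre" ([column, row] in pixels: a listed point, or the origin of a listed thing).
The state is a dict: "t": time; "qpos": joint angles; "qd": joint speeds; "joint_efforts": joint torques, N m; "tool_pos": TCP position; "tool_rot": TCP orientation; "contact_force": force on the tool from outside, world axes, zero at the start; "moment": the same for the moment, N m; "width": opening from 0.0 (shut) to 1.0 (fully open).
Only numpy, scipy, OpenCV 4.12 (cv2) and the standard library are available. Lean on these libraries where they do the work, as an engineer would, in place of code of your own. Each camera call takes 0.05 s, during which the arm holds its last target.

## Working session

There is one attempt and no reset: what is moved stays moved. The work goes in short steps, Python scripts to look and compute and a tool call to move; the robot and the scene stay as the last step left them, time stands still between calls to the robot, and variables do not carry over. Pictures are saved under pics/ and viewed, and the job is handed in when it is done.

Besides the shell and the picture viewer there is one more tool, called by a JSON object that holds its "fn" and its "kwargs", one argument or row to a line. move_arm: Moves the arm, as the interface text tells. Its arguments: {"type":"object","properties":{"moves":{"type":"array"},"fingers":{"type":"number"},"newtons":{"type":"number"}},"required":["moves"]}

```bash
mkdir -p pics; ls; cat > h.py <<'E'
import numpy as np, cv2
from station import bot
from scipy.spatial.transform import Rotation as R
def K(p):
    f=200/np.tan(np.radians(p['vfov'])/2); return np.array([[f,0,p['cx']],[0,f,p['cy']],[0,0,1]])
def cam(name,obs=None):
    p=bot.camera_params(name)
    if name=='wrist':
        T=np.array(p['tool_from_camera']); W=np.eye(4); W[:3,:3]=R.from_quat(obs['tool_rot']).as_matrix(); W[:3,3]=obs['tool_pos']
        C=W@T; Rm=C[:3,:3].T; t=-Rm@C[:3,3]
    else:
        Rm=cv2.Rodrigues(np.array(p['rvec'],float))[0]; t=np.array(p['tvec'],float)
    return K(p),Rm,t,p
def proj(c,X):
    k,Rm,t,_=c; q=k@(Rm@np.asarray(X,float)+t); return q[:2]/q[2]
def atz(c,uv,z):
    k,Rm,t,_=c; d=Rm.T@np.linalg.inv(k)@np.array([uv[0],uv[1],1.]); o=-Rm.T@t
    return o+d*(z-o[2])/d[2]
def save(n,im): cv2.imwrite('pics/'+n+'.png',im[:,:,::-1])
def tri(cs,uvs):
    A=[];b=[]
    for c,uv in zip(cs,uvs):
        k,Rm,t,_=c; d=Rm.T@np.linalg.inv(k)@np.array([uv[0],uv[1],1.]); d/=np.linalg.norm(d); o=-Rm.T@t
        P=np.eye(3)-np.outer(d,d); A.append(P); b.append(P@o)
    return np.linalg.solve(sum(A),sum(b))
E
python3 - <<'E'
from h import *
np.set_printoptions(precision=4,suppress=True)
o=bot.get_obs(); print(o)
for n in ['scene','top','wrist']:
    save(n+'0',bot.grab_frame(n)); print(n,bot.camera_params(n))
    for t in ['pusher_nose','tin','door_tab','hood_mouth','fence_end','dock','shaker','ring','pusher']:
        r=bot.pinpoint(t,n); print(t,[(np.round(x['centre'],1),round(x['confidence'],2)) for x in r[:2]])
print(bot.get_obs()['t'])
E
```

```text
pics
{'t': 0.0, 'qpos': array([ 1.1234,  0.3513,  1.6524, -0.    ,  1.1391, -0.0846]), 'qd': array([-0.0004,  0.0009, -0.0004, -0.0012,  0.0009, -0.0009]), 'joint_efforts': array([ -0.0009, -50.6091, -29.1403,  -0.0001,   0.0044,  -0.    ]), 'tool_pos': array([0.195 , 0.5139, 0.2307]), 'tool_rot': array([-0.4018,  0.5824,  0.4014,  0.5816]), 'contact_force': array([-0.0207,  0.2312,  0.8483]), 'moment': array([-0.0111, -0.0269, -0.0106]), 'width': 0.9958021307335043}
scene {'vfov': 50.99500459185528, 'cx': 313.8530269898563, 'cy': 200.75395141730584, 'rvec': array([ 2.0485, -0.5183,  0.2699]), 'tvec': array([-0.5349,  0.1843,  0.7735])}
pusher_nose [(array([224.8, 253.9]), 0.55), (array([369.9, 209.5]), 0.45)]
tin [(array([301.4, 219. ]), 0.64), (array([295.7, 311.9]), 0.29)]
door_tab [(array([295.1, 205.7]), 0.85)]
hood_mouth []
fence_end [(array([305.1, 187.5]), 0.74)]
dock [(array([397.4, 252.8]), 0.68)]
shaker [(array([293.7, 312.8]), 0.94)]
ring [(array([223.1, 253. ]), 0.9)]
pusher []
top {'vfov': 43.968861478413395, 'cx': 320.2191100885142, 'cy': 196.50988318632318, 'rvec': array([ 2.0584, -2.1722,  0.2174]), 'tvec': array([-0.0483,  0.5402,  0.9395])}
pusher_nose [(array([307.5, 118.7]), 0.88)]
tin [(array([286.4, 196.9]), 0.65)]
door_tab [(array([353.6, 209.6]), 0.71)]
hood_mouth []
fence_end [(array([234.2, 160.3]), 0.76)]
dock [(array([385.2, 125.2]), 0.77)]
shaker [(array([417.8, 250.2]), 0.67)]
ring [(array([305.5, 282.4]), 0.53)]
pusher []
wrist {'vfov': 60.90721039029771, 'cx': 319.3385175583545, 'cy': 198.33864520518225, 'tool_from_camera': array([[ 0.0005, -0.2781,  0.9605, -0.143 ],
       [-0.0009, -0.9605, -0.2781,  0.0706],
       [ 1.    , -0.0007, -0.0008,  0.0002],
       [ 0.    ,  0.    ,  0.    ,  1.    ]])}
pusher_nose []
tin []
door_tab []
hood_mouth []
fence_end []
dock []
shaker []
ring []
pusher []
1.5
```

View pics/scene0.png

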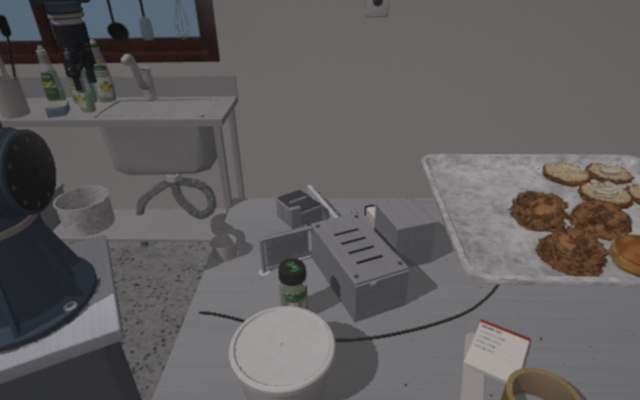

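View pics/top0.png

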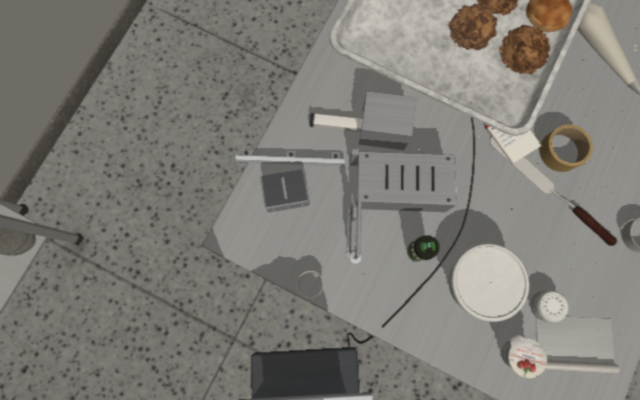

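View pics/wrist0.png

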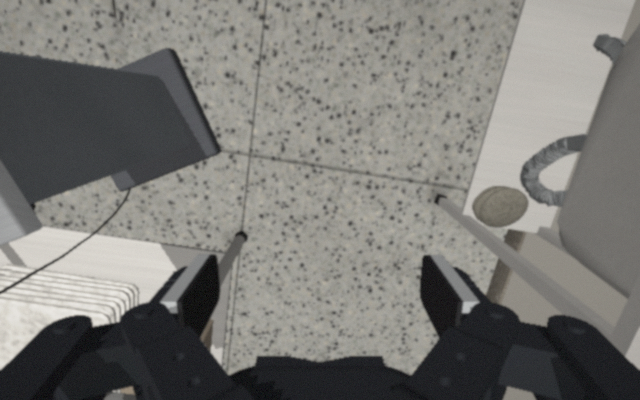

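```bash
python3 - <<'E'
from h import *
im=cv2.imread('pics/top0.png'); c=im[80:300,200:480]; cv2.imwrite('pics/topc.png',cv2.resize(c,None,fx=2.8,fy=2.6,interpolation=cv2.INTER_CUBIC))
im=cv2.imread('pics/scene0.png'); c=im[170:330,200:460]; cv2.imwrite('pics/scc.png',cv2.resize(c,None,fx=3,fy=3,interpolation=cv2.INTER_CUBIC))
np.set_printoptions(precision=4,suppress=True)
t=cam('top');s=cam('scene')
for n,uv,z in [('fence_end',(237,156),.026),('fence in',(345,159),.026),('hood rt',(455,155),.086),('hood rb',(455,204),.086),('hood lt',(360,153),.086),('nose',(311,119),.013),('dockl',(364,94),.1),('dockr',(415,97),.1),('dockbl',(361,130),.1),('ring',(310,283),.017),('doortab',(353.6,209.6),.126),('trackend',(355,259),0.0),('te1',(213,240),0),('te2',(340,0),0)]:
    print(n,atz(t,uv,z))
for n,a,b in [('fence_end',(305.1,187.5),(234.2,160.3)),('tab',(295.1,205.7),(353.6,209.6)),]:
    print(n,tri([s,t],[a,b]))
print('cam top',-t[1].T@t[2], 'scene',-s[1].T@s[2])
E
```

```text
fence_end [0.639  0.0925 0.026 ]
fence in [ 0.6202 -0.1338  0.026 ]
hood rt [ 0.5996 -0.3473  0.086 ]
hood rb [ 0.5016 -0.3367  0.086 ]
hood lt [ 0.6139 -0.1603  0.086 ]
nose [ 0.7174 -0.0669  0.013 ]
dockl [ 0.7316 -0.1755  0.1   ]
dockr [ 0.7197 -0.2766  0.1   ]
dockbl [ 0.6566 -0.1642  0.1   ]
ring [ 0.3682 -0.0476  0.017 ]
doortab [ 0.4942 -0.1371  0.126 ]
trackend [ 0.4126 -0.1424  0.    ]
te1 [0.4678 0.1503 0.    ]
te2 [ 1.0078 -0.1481  0.    ]
fence_end [0.6319 0.0998 0.0189]
tab [ 0.4943 -0.137   0.1288]
cam top [ 0.3372 -0.0695  1.0288] scene [ 0.2158 -0.7618  0.5398]
```

View pics/topc.png

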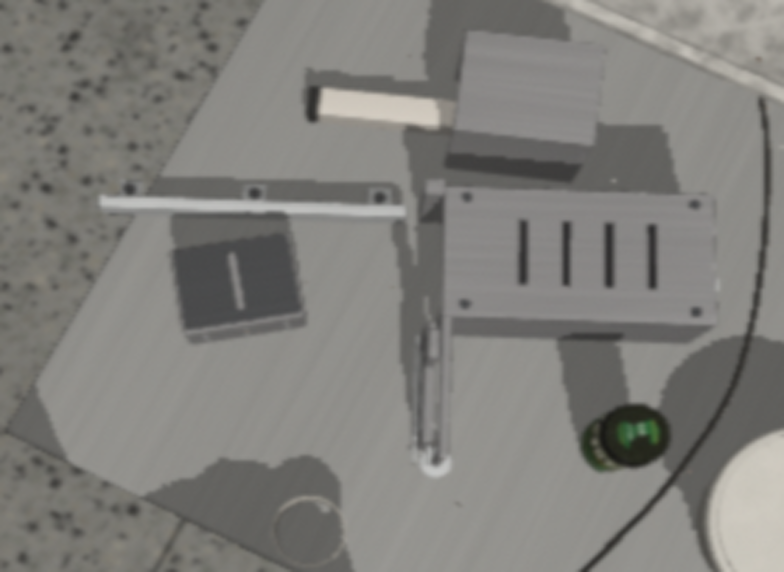

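View pics/scc.png

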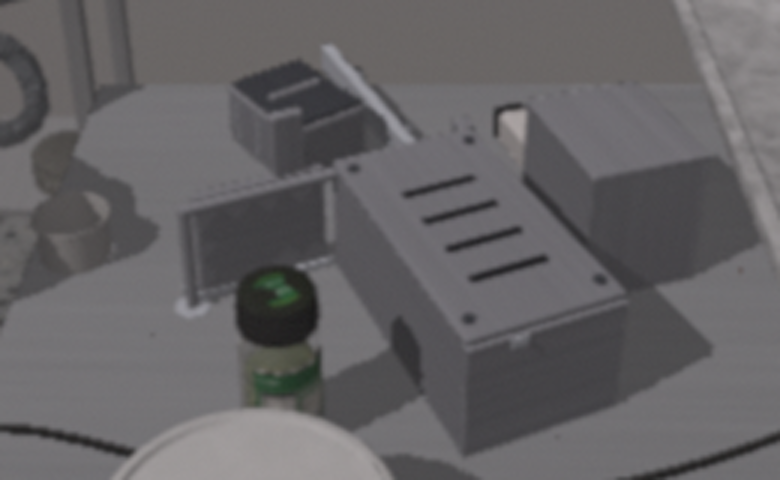

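```bash
cat > fit.py <<'E'
from h import *
from scipy.optimize import least_squares
np.set_printoptions(precision=4,suppress=True)
t=cam('top');s=cam('scene')
def Tm(p,X,z0=0): 
    c,sn=np.cos(p[2]),np.sin(p[2]); return np.array([p[0]+c*X[0]-sn*X[1],p[1]+sn*X[0]+c*X[1],X[2]])
def fit(obs,p0):
    f=lambda p:np.concatenate([proj(c,Tm(p,np.array(X)/1000))-np.array(uv) for c,X,uv in obs])
    r=least_squares(f,p0,loss='soft_l1'); return r.x,f(r.x).reshape(-1,2)
E
python3 - <<'E'
from fit import *
hood=[(t,(9,0,86),(358.9,153.1)),(t,(9,-206,86),(454.3,155)),(t,(-92,-206,86),(455.7,202.3)),(t,(-92,0,86),(358.9,201.2)),
(t,(0,242,26),(236,160.4)),(t,(0,10,26),(344.3,163)),
(s,(-92,0,86),(311.7,225)),(s,(-92,-206,86),(355.7,285)),(s,(9,-206,86),(407.3,270)),(s,(-92,-206,0),(355,321))]
p,r=fit(hood,[.62,-.14,-.08]); print('hood',p); print(r)
# dock: x 82,y100,h100 corners top, from topc
q=lambda a,b:(200+a/2.8,80+b/2.6)
qs=lambda a,b:(200+a/3,170+b/3)
dock=[(t,(41,50,100),q(467,32)),(t,(41,-50,100),q(606,42)),(t,(-41,-50,100),q(592,146)),(t,(-41,50,100),q(455,133)),
(s,(-41,50,100),qs(527,98)),(s,(-41,-50,100),qs(597,180)),(s,(41,-50,100),qs(720,152)),(s,(-41,-50,0),qs(602,287))]
d,r=fit(dock,[.69,-.22,-.1]); print('dock',d); print(r)
tin=[(t,(35,45,58),q(174,251)),(t,(35,-45,58),q(287,234)),(t,(-35,-45,58),q(302,315)),(t,(-35,45,58),q(187,333)),]
tt,r=fit(tin,[.58,0,.0]); print('tin',tt); print(r)
c,sn=np.cos(p[2]),np.sin(p[2]); dd=tt[:2]-p[:2]
print('tin in hood',c*dd[0]+sn*dd[1],-sn*dd[0]+c*dd[1],tt[2]-p[2])
pn=[(t,(12,165,13),q(318,90))]
print('pusher nose corners',atz(t,q(310,88),.026),atz(t,q(308,121),.026),'bar at dock',atz(t,q(440,98),.026),atz(t,q(440,126),.026))
print('predicted nose',Tm(d,(0,.165,.013)), 'ring',atz(t,(310,283),.017),'shaker', atz(t,(428,247),.105))
e=[bot.pinpoint]; 
print('edge',[atz(t,uv,0)[:2] for uv in [(213,225),q(40,385),q(270,0),q(70,460),q(270,560)]])
E
```

```text
hood [ 0.61   -0.144  -0.0812]
[[-6.9142 -2.1642]
 [ 1.9456 -1.3757]
 [ 1.9758  1.5251]
 [-7.6875 -0.2108]
 [-1.1141  0.0019]
 [ 1.1321  0.2761]
 [-5.1183 -3.8816]
 [ 0.0735  0.8306]
 [ 2.3117 -1.227 ]
 [-0.7996  3.5249]]
dock [ 0.691  -0.2235 -0.1567]
[[-0.5673 -2.0132]
 [-0.28   -1.0871]
 [ 2.0316 -2.0976]
 [ 0.1987 -2.0441]
 [-0.997   1.4143]
 [-0.3557  0.2191]
 [-2.638   0.9705]
 [-6.2411  6.7643]]
tin [ 0.5559 -0.0072  0.1266]
[[-2.1662 -0.5325]
 [ 1.3972 -1.7624]
 [ 2.0939  0.4783]
 [-1.3548  1.534 ]]
tin in hood -0.06506037242794194 0.132007394261464 0.20786592076621785
pusher nose corners [ 0.7241 -0.0669  0.026 ] [ 0.6957 -0.0639  0.026 ] bar at dock [ 0.7101 -0.1655  0.026 ] [ 0.686  -0.1638  0.026 ]
predicted nose [ 0.7167 -0.0605  0.013 ] ring [ 0.3682 -0.0476  0.017 ] shaker [ 0.4198 -0.2723  0.105 ]
edge [array([0.4993, 0.15  ]), array([0.4927, 0.1474]), array([ 0.8155, -0.039 ]), array([0.4313, 0.1258]), array([ 0.3454, -0.0184])]
```

```bash
python3 - <<'E'
from fit import *
hood=[(t,(9,-206,86),(454.3,155)),(t,(-92,-206,86),(455.7,202.3)),
(t,(0,242,26),(236,160.4)),(t,(0,10,26),(344.3,163)),
(s,(-92,-206,86),(355.7,285)),(s,(9,-206,86),(407.3,270))]
p,r=fit(hood,[.62,-.14,-.08]); print('hood',p); print(r)
q=lambda a,b:(200+a/2.8,80+b/2.6)
qs=lambda a,b:(200+a/3,170+b/3)
dock=[(t,(41,50,100),q(467,32)),(t,(41,-50,100),q(606,42)),(t,(-41,-50,100),q(592,146)),(t,(-41,50,100),q(455,133)),
(s,(-41,50,100),qs(527,98)),(s,(-41,-50,100),qs(597,180)),(s,(41,-50,100),qs(720,152))]
d,r=fit(dock,[.69,-.22,-.1]); print('dock',d); print(r)
print('predicted nose',Tm(d,(0,.165,.013)),'p100',Tm(d,(0,.12,.013)))
print('front roof corner',proj(t,Tm(p,(-.092,0,.086))),proj(t,Tm(p,(-.092,-.011,.086))))
o=bot.get_obs();M=R.from_quat(o['tool_rot']).as_matrix(); print(M)
E
```

```text
hood [ 0.6101 -0.1419 -0.0836]
[[ 0.8562 -1.1072]
 [ 0.7377  1.8013]
 [-2.1395 -0.2404]
 [ 0.0878  0.2904]
 [-0.9822 -0.0026]
 [ 1.2572 -1.8931]]
dock [ 0.6896 -0.2235 -0.1602]
[[-0.4363 -1.4657]
 [-0.1483 -0.375 ]
 [ 2.0201 -1.3757]
 [ 0.1871 -1.4923]
 [-1.4892  1.5335]
 [-1.0575  0.4006]
 [-3.2136  1.2196]]
predicted nose [ 0.716  -0.0606  0.013 ] p100 [ 0.7088 -0.105   0.013 ]
front roof corner [349.9696 201.0136] [355.6445 201.1782]
[[ 0.     -0.9349  0.3549]
 [ 0.      0.3549  0.9349]
 [-1.     -0.      0.    ]]
```

{"fn": "move_arm", "kwargs": {
  "moves": [
    [2.55,-3.1,0,0,0,-7],
    [2.55,-3.1,0,0,0,-7],
    [2.55,-3.1,0,0,0,-7],
    [2.55,-3.1,0,0,0,-7],
    [2.55,-3.1,0,0,0,-7],
    [2.55,-3.1,0,0,0,-7],
    [2.55,-3.1,0,0,0,-7],
    [2.55,-3.1,0,0,0,-7],
    [2.55,-3.1,0,0,0,-7],
    [2.55,-3.1,0,0,0,-7],
    [2.55,-3.1,0,0,0,-7],
    [2.55,-3.1,0,0,0,0],
    [2.55,-3.1,0,0,0,0],
    [2.55,-3.1,0,0,0,0],
    [2.55,-3.1,0,0,0,0],
    [2.55,-3.1,0,0,0,0],
    [2.55,-3.1,0,0,0,0],
    [2.55,-3.1,0,0,0,0],
    [2.55,-3.1,0,0,0,0],
    [2.55,-3.1,0,0,0,0]
  ]
}}

```text
t: 3.17
tool_pos: [0.7061, -0.1076, 0.2312]
tool_rot: [0.048, 0.705, -0.048, 0.705]
contact_force: [1.0, 0.2, -0.4]
width: 0.999
```

```bash
python3 - <<'E'
from fit import *
o=bot.get_obs(); im=bot.grab_frame('wrist'); save('w1',im); print(o['t'],o['tool_pos'],o['qpos'])
np.save('w1.npy',np.r_[o['tool_pos'],o['tool_rot']])
for n in ['pusher_nose','tin','fence_end','dock','pusher']:
    r=bot.pinpoint(n,'wrist'); print(n,[(np.round(x['centre'],1),round(x['confidence'],2)) for x in r[:2]])
E
```

```text
3.1667 [ 0.7061 -0.1076  0.2312] [-0.2164  0.6595  1.1613  0.      1.3209 -0.0803]
pusher_nose [(array([325.9, 124.4]), 0.77)]
tin [(array([170.5,  89.4]), 0.6)]
fence_end []
dock [(array([320.6, 258.4]), 0.59)]
pusher [(array([116.9, 321.4]), 0.43)]
```

View pics/w1.png

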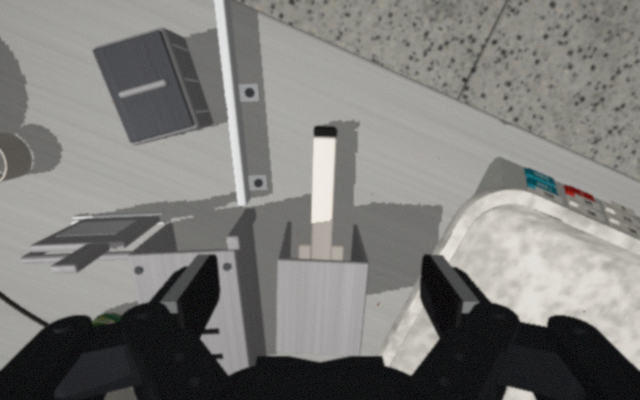

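```bash
python3 - <<'E'
from fit import *
v=np.load('w1.npy'); w=cam('wrist',dict(tool_pos=v[:3],tool_rot=v[3:]))
for n,uv,z in [('nl',(314,127),.026),('nr',(337,127),.026),('bl',(311,220),.026),('br',(334.5,220),.026),('docktl',(277,260),.1),('docktr',(368,263),.1),('traycorner',(490,200),.04),('tray',(440,240),.04),('tray base',(500,160),.0),('tinA',(94,49),.058),('tinB',(163,29),.058),('tinC',(200,127),.058),('tinD',(133,143),.058),('fence in',(241,206),.026),('fence out',(218,0),.026),('edge1',(330,35),0),('edge2',(465,97),0),('edge3',(640,160),0)]:
    print(n,atz(w,uv,z))
a=tri([t,w],[(311,119.5),(325.5,127)]); print('nose top mid',a)
tin=[(t,(35,45,58),(262.1,176.5)),(t,(35,-45,58),(302.5,170)),(t,(-35,-45,58),(307.9,201.2)),(t,(-35,45,58),(266.8,208)),
(w,(-35,45,58),(94,49)),(w,(35,45,58),(163,29)),(w,(35,-45,58),(198,127)),(w,(-35,-45,58),(133,143))]
tt,r=fit(tin,[.58,0,.0]); print('tin',tt); print(r)
E
```

```text
nl [ 0.7067 -0.0628  0.026 ]
nr [ 0.7296 -0.066   0.026 ]
bl [ 0.6895 -0.1605  0.026 ]
br [ 0.7148 -0.164   0.026 ]
docktl [ 0.6599 -0.1675  0.1   ]
docktr [ 0.7395 -0.1814  0.1   ]
traycorner [ 0.8753 -0.1591  0.04  ]
tray [ 0.8229 -0.1965  0.04  ]
tray base [ 0.9053 -0.1285  0.    ]
tinA [0.5296 0.0304 0.058 ]
tinB [0.5925 0.0375 0.058 ]
tinC [ 0.6045 -0.0463  0.058 ]
tinD [ 0.5397 -0.052   0.058 ]
fence in [ 0.6174 -0.1345  0.026 ]
fence out [0.636  0.0616 0.026 ]
edge1 [0.7348 0.0229 0.    ]
edge2 [ 0.8681 -0.0557  0.    ]
edge3 [ 1.059  -0.1496  0.    ]
nose top mid [ 0.7184 -0.0664  0.0069]
tin [ 0.5632 -0.0089  0.1185]
[[-1.2923 -4.2495]
 [ 2.2184 -5.1502]
 [ 2.5938 -3.0018]
 [-0.8179 -2.2011]
 [-7.7594 -0.512 ]
 [-0.5384 -3.2192]
 [ 1.5379  3.6044]
 [-4.4158  6.9221]]
```

{"fn": "move_arm", "kwargs": {
  "moves": [
    [0.5,0.3,-4,0,0,-1.4],
    [0,0,-4,0,0,0],
    [0,0,-4,0,0,0],
    [0,0,-4,0,0,0],
    [0,0,-3,0,0,0],
    [0,0,-2,0,0,0],
    [0,0,-1,0,0,0],
    [0,0,-0.6,0,0,0],
    [0,0,0,0,0,0]
  ],
  "fingers": 60
}}

```text
t: 4.22
tool_pos: [0.7101, -0.1021, 0.0054]
tool_rot: [0.056, 0.705, -0.056, 0.705]
contact_force: [-0.5, 0.4, -0.4]
width: 0.599
```

```bash
python3 - <<'E'
from fit import *
o=bot.get_obs(); im=bot.grab_frame('wrist'); save('w2',im); print(o['t'],o['tool_pos'],o['contact_force'])
E
```

```text
4.2167 [ 0.7101 -0.1021  0.0054] [-0.4539  0.4234 -0.362 ]
```

View pics/w2.png

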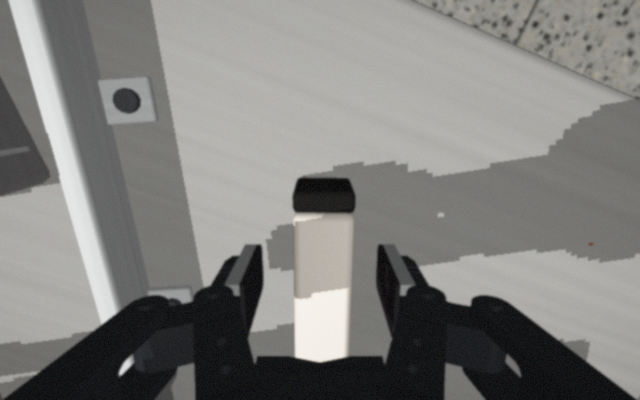

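{"fn": "move_arm", "kwargs": {
  "moves": [
    [0,0,0,0,0,0],
    [0,0,0,0,0,0],
    [0,0,0,0,0,0],
    [0,0,0,0,0,0],
    [0,0,0,0,0,0]
  ],
  "fingers": 0,
  "newtons": 80
}}

```text
t: 4.68
tool_pos: [0.7112, -0.103, 0.0073]
tool_rot: [0.057, 0.704, -0.057, 0.706]
contact_force: [-1.8, 0.9, 6.3]
width: 0.264
```

{"fn": "move_arm", "kwargs": {
  "moves": [
    [0.08,0.5,0.1,0,0,0],
    [0.24,1.48,0,0,0,0],
    [0.24,1.48,0,0,0,0],
    [0.24,1.48,0,0,0,0],
    [0.24,1.48,0,0,0,0],
    [0.24,1.48,0,0,0,0],
    [0.24,1.48,0,0,0,0],
    [0.24,1.48,0,0,0,0],
    [0.16,1.0,0,0,0,0],
    [0,0,0,0,0,0]
  ]
}}

```text
t: 5.52
tool_pos: [0.7302, 0.0197, 0.0072]
tool_rot: [0.056, 0.704, -0.055, 0.706]
contact_force: [0.9, 5.3, 6.6]
width: 0.259
```

```bash
python3 - <<'E'
from fit import *
o=bot.get_obs(); im=bot.grab_frame('top'); save('t2',im[60:300,180:500]); save('t2',cv2.resize(im[60:260,220:480],None,fx=3,fy=3)); print(o['t'],o['tool_pos'],o['contact_force'])
E
```

```text
5.5167 [0.7302 0.0197 0.0072] [0.9461 5.3249 6.5667]
```

View pics/t2.png

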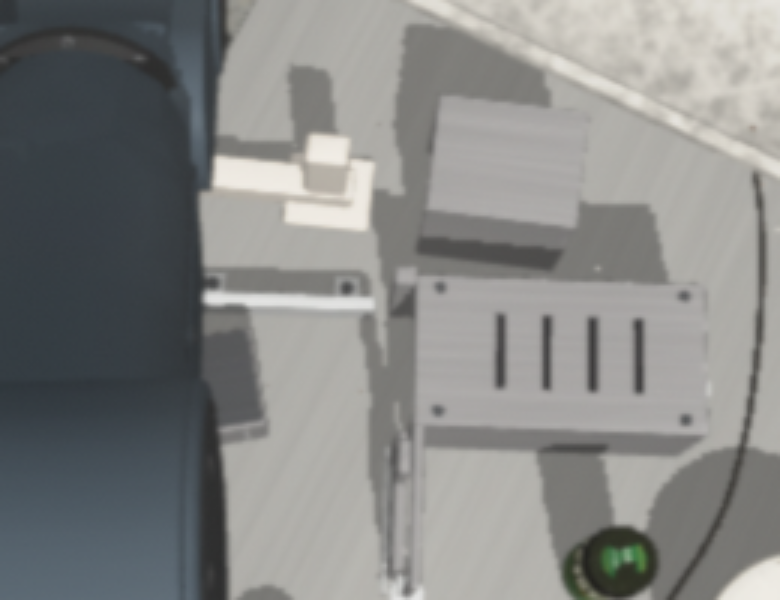

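{"fn": "move_arm", "kwargs": {
  "moves": [
    [0,0,0.1,0,0,0],
    [1.33,-0.3,0,0,0,-6.5],
    [1.28,-0.44,0,0,0,-6.5],
    [1.23,-0.58,0,0,0,-6.5],
    [1.16,-0.72,0,0,0,-6.5],
    [1.06,-0.85,0,0,0,-6.5],
    [0.97,-0.96,0,0,0,-6.5],
    [0,0,0,0,0,0]
  ]
}}

```text
t: 6.23
tool_pos: [0.8008, -0.0229, 0.0073]
tool_rot: [0.291, 0.644, -0.29, 0.645]
contact_force: [1.5, -1.0, 4.2]
width: 0.26
```

```bash
python3 - <<'E'
from fit import *
o=bot.get_obs(); im=bot.grab_frame('top'); save('t3',cv2.resize(im[60:260,220:480],None,fx=3,fy=3)); print(o['t'],o['tool_pos'],o['contact_force'],o['qpos'])
E
```

```text
6.2333 [ 0.8008 -0.0229  0.0073] [ 1.4767 -0.9874  4.1903] [-0.0867  1.0528  0.9699  0.      1.1179  0.76  ]
```

View pics/t3.png

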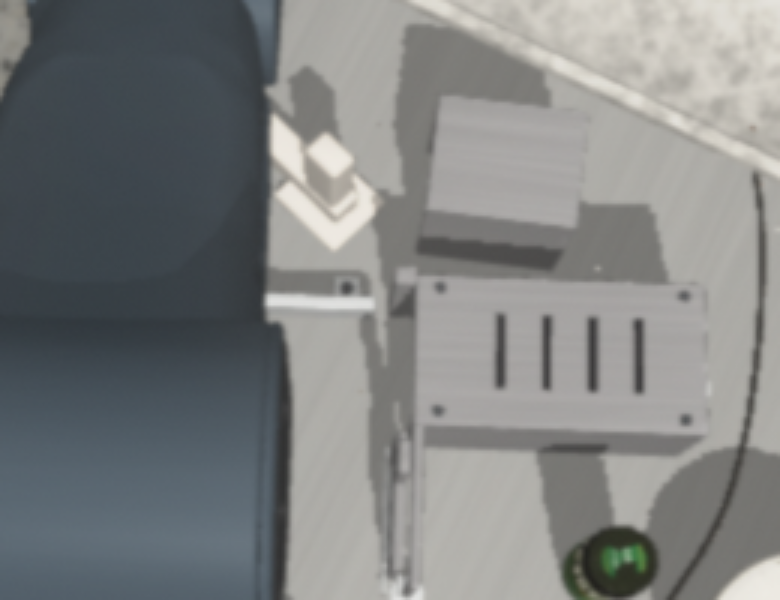

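{"fn": "move_arm", "kwargs": {
  "moves": [
    [0,0,0,0,0,0],
    [0,0,0,0,0,0],
    [0,0,0,0,0,0],
    [0,0,1,0,0,0],
    [0,0,4,0,0,0],
    [0,0,4,0,0,0],
    [0,0,4,0,0,0],
    [0,0,4,0,0,7.1],
    [0,0,2,0,0,7.1],
    [0,0,0,0,0,7.1],
    [0,0,0,0,0,7.1],
    [0,0,0,0,0,7.1],
    [0,0,0,0,0,7.1],
    [0,0,0,0,0,7.1],
    [0,0,0,0,0,7.1],
    [0,0,0,0,0,7.1],
    [0,0,0,0,0,7.1],
    [0,0,0,0,0,7.1],
    [0,0,0,0,0,7.1],
    [0,0,0,0,0,7.1]
  ],
  "fingers": 65
}}

```text
t: 7.95
tool_pos: [0.7994, -0.0224, 0.1982]
tool_rot: [-0.268, 0.654, 0.268, 0.655]
contact_force: [0.4, 0.3, -0.3]
width: 0.65
```

{"fn": "move_arm", "kwargs": {
  "moves": [
    [-0.4,-0.3,0,0,0,7.1],
    [-0.4,-0.3,0,0,0,7.1],
    [-0.4,-0.3,0,0,0,7.1],
    [-0.4,-0.3,0,0,0,7.1],
    [-0.4,-0.3,0,0,0,7.1],
    [-0.4,-0.3,0,0,0,7.1],
    [-0.4,-0.3,0,0,0,7.1],
    [-0.4,-0.3,0,0,0,7.1],
    [-0.4,-0.3,0,0,0,7.1],
    [-0.4,-0.3,0,0,0,7.1],
    [-0.4,-0.3,0,0,0,7.1],
    [-0.4,-0.3,0,0,0,7.1],
    [0,0,0,0,0,2.5],
    [0,0,0,0,0,0]
  ]
}}

```text
t: 9.12
tool_pos: [0.7514, -0.0587, 0.1983]
tool_rot: [0.646, -0.288, -0.646, -0.288]
contact_force: [-0.4, 0.4, 0.3]
width: 0.653
```

```bash
python3 - <<'E'
from fit import *
o=bot.get_obs(); im=bot.grab_frame('wrist'); save('w4',im); print(o['t'],o['tool_pos'],o['contact_force'],o['qpos'])
np.save('w4.npy',np.r_[o['tool_pos'],o['tool_rot']])
im=bot.grab_frame('scene'); save('s4',im)
for n in ['pusher_nose','pusher_grip','pusher']:
  for c in ['wrist','scene']:
    r=bot.pinpoint(n,c); print(n,c,[(np.round(x['centre'],1),round(x['confidence'],2)) for x in r[:2]])
E
```

```text
9.1167 [ 0.7514 -0.0587  0.1983] [-0.39    0.371   0.3493] [-0.1397  0.7656  1.0532  0.      1.3223 -2.4429]
pusher_nose wrist [(array([312.2, 262.3]), 0.65)]
pusher_nose scene [(array([389.4, 186.3]), 0.67), (array([372.8, 224.3]), 0.27)]
pusher_grip wrist [(array([313.8, 107. ]), 0.75), (array([521.6, 194.8]), 0.61)]
pusher_grip scene [(array([377.1, 198.7]), 0.92)]
pusher wrist [(array([312.9, 103.4]), 0.59)]
pusher scene [(array([375.4, 225.1]), 0.87)]
```

View pics/w4.png

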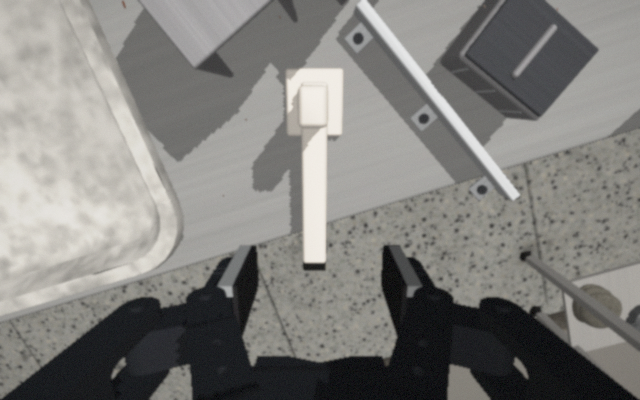

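View pics/s4.png

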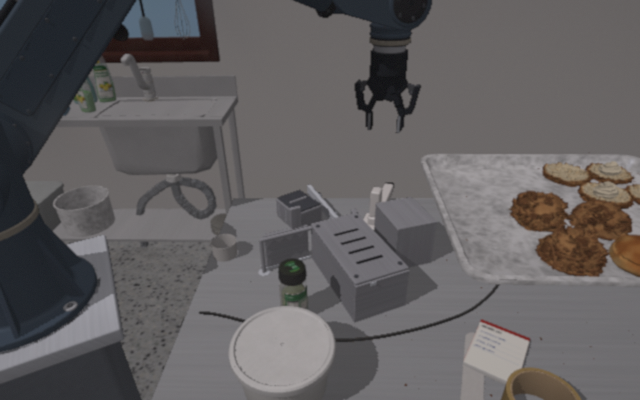

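```bash
python3 - <<'E'
from fit import *
v=np.load('w4.npy'); w=cam('wrist',dict(tool_pos=v[:3],tool_rot=v[3:]))
# pusher frame for fit: x along nose
P=lambda a,b,c:(a,b,c)
obs=[(w,(165,12,26),(326,263)),(w,(165,-12,26),(302.5,263)),(w,(-33,-27,8),(287,69)),(w,(-33,27,8),(342,69)),(w,(29,27,8),(342,135)),(w,(29,-27,8),(289,136)),(w,(-15,-11,90),(300,85)),(w,(-15,11,90),(326,84)),(w,(15,11,90),(326.5,126)),(w,(15,-11,90),(302,126))]
for sgn in (1,-1):
    p,r=fit([(c,(a,b*sgn,z),uv) for c,(a,b,z),uv in obs],[.71,-.1,.72]); print(p,np.degrees(p[2]));print(r.round(1).tolist())
print(tri([w,s],[(313.8,107),(377.1,198.7)]))
M=R.from_quat(v[3:]).as_matrix(); print(np.degrees(np.arctan2(M[1,2],M[0,2])))
E
```

```text
[ 0.7049 -0.1063  0.7268] 41.6407590602138
[[0.1, 8.1], [0.3, 7.9], [-1.6, -2.1], [2.3, -1.8], [0.7, 0.6], [-2.1, -0.7], [-2.4, -1.4], [3.0, -0.3], [2.0, 1.3], [-3.8, 1.2]]
[ 0.7006 -0.1013  0.7086] 40.597923918270034
[[-19.8, 7.8], [27.0, 8.3], [65.1, -1.2], [-48.8, -2.6], [-48.9, -0.2], [59.9, 0.1], [38.8, -0.9], [-18.6, -0.6], [-19.7, 1.0], [35.2, 1.7]]
[ 0.7073 -0.1065  0.0678]
131.9679228064066
```

{"fn": "move_arm", "kwargs": {
  "moves": [
    [-2.3,-2.4,0,0,0,0],
    [-2.2,-2.3,0,0,0,0],
    [0,0,-2,0,0,0],
    [0,0,-4,0,0,0],
    [0,0,-4,0,0,0],
    [0,0,-3,0,0,0],
    [0,0,-2,0,0,0],
    [0,0,-0.5,0,0,0],
    [0,0,0,0,0,0]
  ]
}}

```text
t: 10.27
tool_pos: [0.706, -0.1056, 0.041]
tool_rot: [-0.645, 0.289, 0.646, 0.289]
contact_force: [0.4, 0.1, 0.9]
width: 0.656
```

```bash
python3 - <<'E'
from fit import *
o=bot.get_obs(); im=bot.grab_frame('wrist'); save('w5',im); print(o['t'],o['tool_pos'],o['contact_force'],o['qpos'])
E
```

```text
10.2667 [ 0.706  -0.1056  0.041 ] [0.4229 0.0807 0.8761] [-0.2136  0.8555  1.2908 -0.      0.9977 -2.514 ]
```

View pics/w5.png

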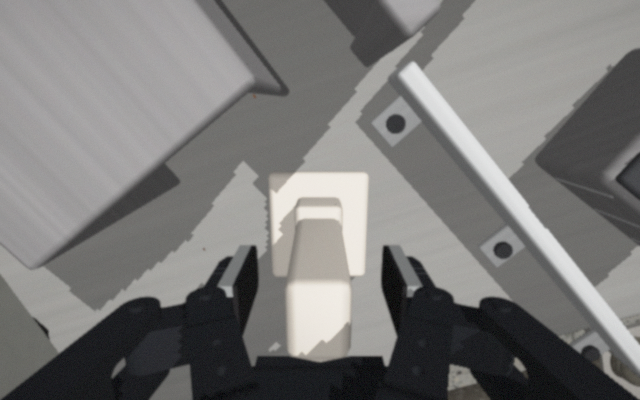

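{"fn": "move_arm", "kwargs": {
  "moves": [
    [0,0,0,0,0,0],
    [0,0,0,0,0,0],
    [0,0,0,0,0,0],
    [0,0,0,0,0,0],
    [0,0,0,0,0,0],
    [0,0,0,0,0,0]
  ],
  "fingers": 0,
  "newtons": 100
}}

```text
t: 10.82
tool_pos: [0.7075, -0.1058, 0.0442]
tool_rot: [0.646, -0.288, -0.645, -0.289]
contact_force: [-1.1, 0.7, 7.0]
width: 0.247
```

{"fn": "move_arm", "kwargs": {
  "moves": [
    [0,0,2,0,0,0],
    [0,0,4,0,0,-7.16],
    [0,0,4,0,0,-7.16],
    [0,0,4,0,0,-7.16],
    [-1.33,1.33,2,0,0,-7.16],
    [-1.33,1.33,0,0,0,-7.16],
    [-1.33,1.33,0,0,0,-7.16],
    [-1.33,1.33,0,0,0,-7.16],
    [-1.33,1.33,0,0,0,-7.16],
    [-1.33,1.33,0,0,0,-7.16],
    [-1.33,1.33,0,0,0,-7.16],
    [-1.33,1.33,0,0,0,-7.16],
    [-1.33,1.33,0,0,0,-7.16],
    [-1.33,1.33,0,0,0,-7.16],
    [-1.33,1.33,0,0,0,-7.16],
    [-1.33,1.33,0,0,0,-7.16],
    [-1.33,1.33,0,0,0,-7.16],
    [-1.33,1.33,0,0,0,-7.16],
    [-1.33,1.33,0,0,0,-7.16],
    [-1.33,1.33,0,0,0,-7.16]
  ]
}}

```text
t: 12.48
tool_pos: [0.4931, 0.1077, 0.2027]
tool_rot: [0.028, 0.706, -0.028, 0.707]
contact_force: [-0.1, -0.0, -1.8]
width: 0.246
```

```bash
python3 - <<'E'
from fit import *
o=bot.get_obs(); im=bot.grab_frame('top'); save('t6',cv2.resize(im[60:310,180:480],None,fx=2.6,fy=2.4)); print(o['t'],o['tool_pos'],o['contact_force'],o['qpos'])
M=R.from_quat(o['tool_rot']).as_matrix(); print(np.degrees(np.arctan2(M[1,2],M[0,2])))
im=bot.grab_frame('scene'); save('s6',cv2.resize(im[100:330,150:450],None,fx=2.6,fy=2.6))
E
```

```text
12.4833 [0.4931 0.1077 0.2027] [-0.0733 -0.0294 -1.7969] [0.1227 0.3024 1.7979 0.0001 1.0406 0.2027]
-4.5888039170841095
```

View pics/t6.png

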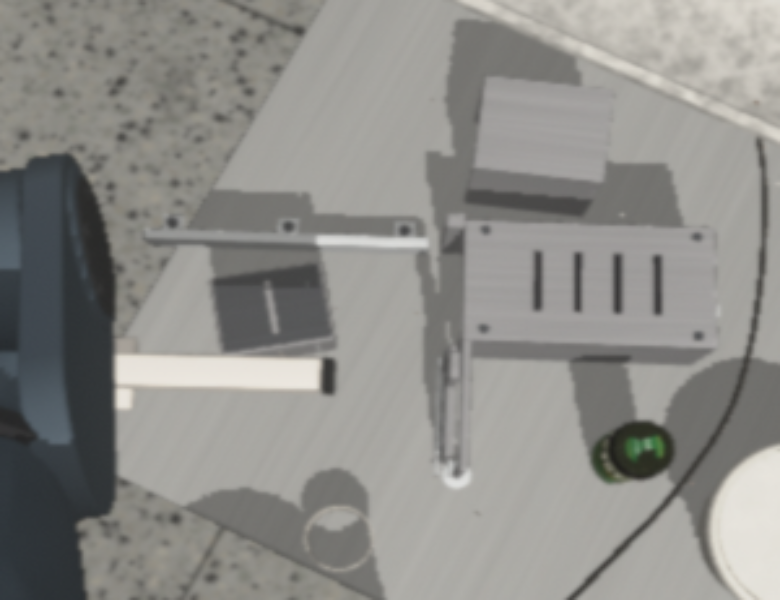

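View pics/s6.png

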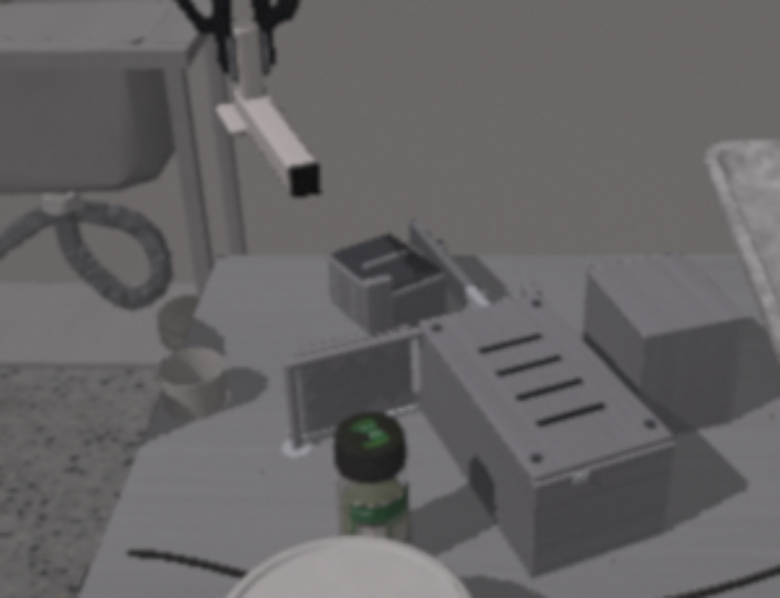

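```bash
python3 - <<'E'
from fit import *
print(tri([s,t],[(266.9,169.2),(305.8,216.7)]))
E
```

```text
[ 0.4774 -0.0491  0.173 ]
```

{"fn": "move_arm", "kwargs": {
  "moves": [
    [-0.9,0,0,0,0,-0.2],
    [0,0,-3,0,0,0],
    [0,0,-4,0,0,0],
    [0,0,-4,0,0,0],
    [0,0,-3,0,0,0],
    [0,0,-1,0,0,0],
    [0,0,0,0,0,0]
  ]
}}

```text
t: 13.17
tool_pos: [0.4837, 0.1065, 0.0507]
tool_rot: [0.027, 0.708, -0.027, 0.705]
contact_force: [-0.0, 0.0, -1.9]
width: 0.241
```

```bash
python3 - <<'E'
from fit import *
o=bot.get_obs(); im=bot.grab_frame('top'); save('t7',cv2.resize(im[60:310,180:480],None,fx=2.6,fy=2.4)); print(o['t'],o['tool_pos'],o['contact_force'],o['qpos'])
im=bot.grab_frame('scene'); save('s7',cv2.resize(im[130:290,180:400],None,fx=3.5,fy=3.5))
im=bot.grab_frame('wrist'); save('w7',im)
np.save('w7.npy',np.r_[o['tool_pos'],o['tool_rot']])
E
```

```text
13.1667 [0.4837 0.1065 0.0507] [-0.044   0.0073 -1.9056] [ 0.1227  0.5307  1.9202 -0.0001  0.6947  0.199 ]
```

View pics/t7.png

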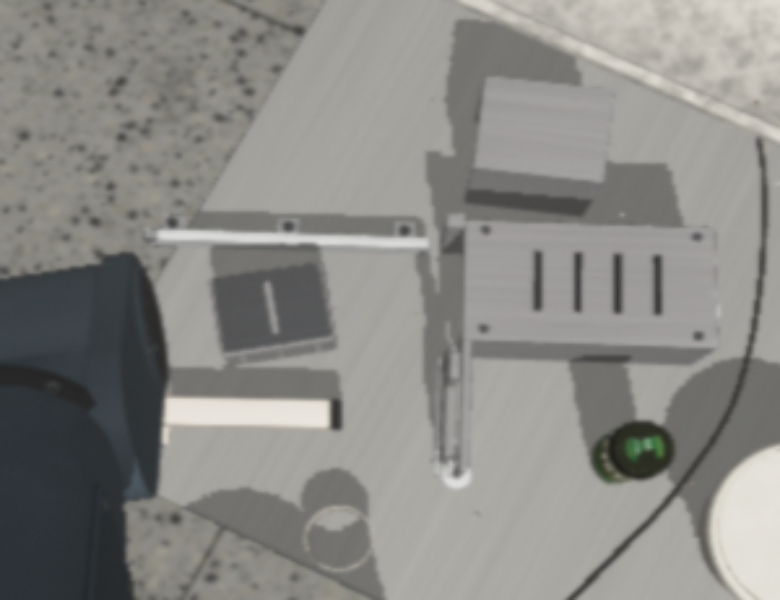

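View pics/s7.png

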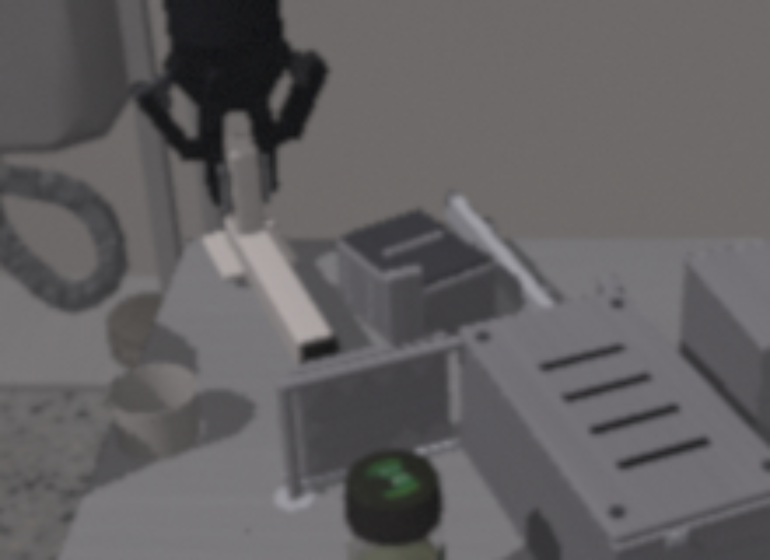

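View pics/w7.png

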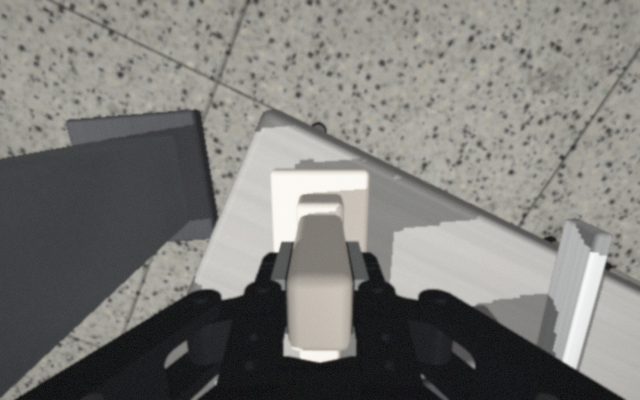

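{"fn": "move_arm", "kwargs": {
  "moves": [
    [0,0,-0.3,0,0,0],
    [1,-0.08,0,0,0,0],
    [1,-0.08,0,0,0,0],
    [1,-0.08,0,0,0,0],
    [0.8,-0.07,0,0,0,0],
    [0.6,-0.05,0,0,0,0],
    [0.6,-0.05,0,0,0,0],
    [0.4,-0.03,0,0,0,0]
  ]
}}

```text
t: 13.98
tool_pos: [0.5393, 0.1026, 0.0492]
tool_rot: [0.027, 0.707, -0.027, 0.706]
contact_force: [-4.2, 0.6, -0.7]
width: 0.24
```

{"fn": "move_arm", "kwargs": {
  "moves": [
    [0.3,-0.025,0,0,0,0],
    [0.2,-0.017,0,0,0,0]
  ]
}}

```text
t: 14.15
tool_pos: [0.5438, 0.1021, 0.0491]
tool_rot: [0.027, 0.707, -0.027, 0.706]
contact_force: [-4.5, -0.5, -0.2]
width: 0.245
```

{"fn": "move_arm", "kwargs": {
  "moves": [
    [0.2,-0.017,0,0,0,0],
    [0.2,-0.017,0,0,0,0]
  ]
}}

```text
t: 14.32
tool_pos: [0.5478, 0.1018, 0.0492]
tool_rot: [0.027, 0.707, -0.027, 0.706]
contact_force: [-3.0, 0.1, -2.2]
width: 0.247
```

```bash
python3 - <<'E'
from fit import *
o=bot.get_obs(); im=bot.grab_frame('top'); save('t8',cv2.resize(im[120:260,220:380],None,fx=5,fy=4.2,interpolation=cv2.INTER_CUBIC)); print(o['t'],o['tool_pos'],o['contact_force'])
E
```

```text
14.3167 [0.5478 0.1018 0.0492] [-3.0214  0.1083 -2.2223]
```

View pics/t8.png

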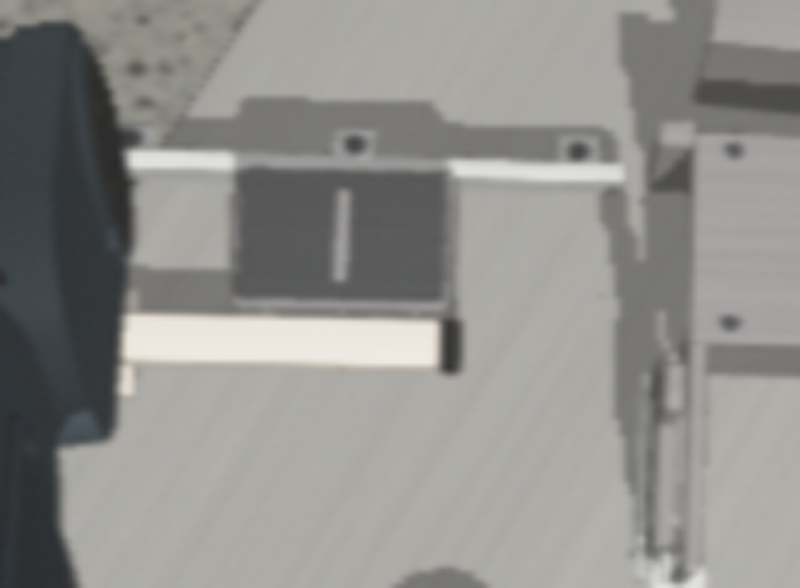

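{"fn": "move_arm", "kwargs": {
  "moves": [
    [0.15,-0.012,0,0,0,0],
    [0.15,-0.012,0,0,0,0]
  ]
}}

```text
t: 14.53
tool_pos: [0.5508, 0.1017, 0.0493]
tool_rot: [0.027, 0.707, -0.027, 0.706]
contact_force: [-4.9, 2.3, -0.6]
width: 0.242
```

{"fn": "move_arm", "kwargs": {
  "moves": [
    [0.15,-0.012,0,0,0,0],
    [0.15,-0.012,0,0,0,0]
  ]
}}

```text
t: 14.7
tool_pos: [0.5524, 0.102, 0.049]
tool_rot: [0.028, 0.708, -0.028, 0.705]
contact_force: [-12.5, 6.5, 4.9]
width: 0.244
```

{"fn": "move_arm", "kwargs": {
  "moves": [
    [-0.2,0.015,0,0,0,0],
    [-1,0.08,0,0,0,0],
    [-1.8,0.15,0,0,0,0],
    [0.2,3,0,0,0,0],
    [0.3,3.8,0,0,0,0],
    [0.3,3.8,0,0,0,0],
    [0.2,2,0,0,0,0],
    [0,0,0,0,0,0]
  ]
}}

```text
t: 15.37
tool_pos: [0.5351, 0.2339, 0.0499]
tool_rot: [0.026, 0.705, -0.025, 0.708]
contact_force: [-0.2, -0.4, -1.2]
width: 0.246
```

```bash
python3 - <<'E'
from fit import *
o=bot.get_obs(); im=bot.grab_frame('top'); save('t9',cv2.resize(im[120:260,220:380],None,fx=5,fy=4.2,interpolation=cv2.INTER_CUBIC)); print(o['t'],o['tool_pos'],o['contact_force'])
np.save('t9.npy',im)
for n in ['tin','fence_end','pusher_nose']:
    r=bot.pinpoint(n,'top'); print(n,[(np.round(x['centre'],1),round(x['confidence'],2)) for x in r[:2]])
M=R.from_quat(o['tool_rot']).as_matrix(); print(np.degrees(np.arctan2(M[1,2],M[0,2])))
E
```

```text
15.3667 [0.5351 0.2339 0.0499] [-0.1735 -0.4255 -1.1923]
tin [(array([289.9, 180. ]), 0.87)]
fence_end [(array([234.2, 161.1]), 0.81)]
pusher_nose [(array([247.3, 212.2]), 0.71), (array([288.1, 180.6]), 0.36)]
-4.191403367628415
```

View pics/t9.png

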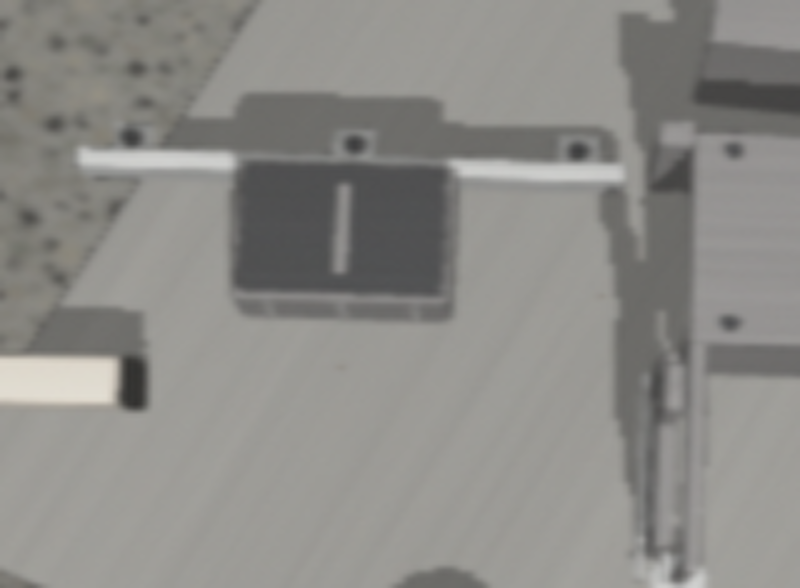

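```bash
python3 - <<'E'
from fit import *
im=np.load('t9.npy').astype(float).mean(2)
# bright strip of fence: per column lower edge subpixel
pts=[]
for c in list(range(238,264))+list(range(313,342)):
    col=im[148:170,c]; g=np.diff(col); r0=int(np.argmax(col)); j=r0+np.argmin(g[r0:r0+5]); 
    pts.append((c,148+j+.5))
pts=np.array(pts)
for sel in [pts]:
    k=np.polyfit(sel[:,0],sel[:,1],1); res=sel[:,1]-np.polyval(k,sel[:,0]); sel=sel[abs(res)<1]; k=np.polyfit(sel[:,0],sel[:,1],1); print(k,len(sel),np.std(sel[:,1]-np.polyval(k,sel[:,0])))
a=atz(t,(238,np.polyval(k,238)),.026); b=atz(t,(342,np.polyval(k,342)),.026); d=a-b; print(a,b,np.degrees(np.arctan2(d[0],d[1])))
# tin lid left/right extents
print(atz(t,(220+232/5,120+235/4.2),.05),atz(t,(220+456/5,120+240/4.2),.05))
print(atz(t,(220+79/5,120+172/4.2),.026))
E
```

```text
[  0.0358 150.5183] 55 0.2805532345020424
[0.6323 0.0906 0.026 ] [ 0.6124 -0.127   0.026 ] 5.233587533046425
[0.5864 0.0297 0.05  ] [ 0.579  -0.0612  0.05  ]
[0.6284 0.0953 0.026 ]
```

{"fn": "move_arm", "kwargs": {
  "moves": [
    [2,0,-0.1,0,0,-0.5],
    [2.5,0,0,0,0,0],
    [2.5,0,0,0,0,0],
    [0.5,0,0,0,0,0],
    [0,0,0,0,0,0]
  ]
}}

```text
t: 15.98
tool_pos: [0.6102, 0.2285, 0.0482]
tool_rot: [0.031, 0.706, -0.031, 0.707]
contact_force: [-0.7, -0.4, -2.4]
width: 0.243
```

```bash
python3 - <<'E'
from fit import *
o=bot.get_obs(); im=bot.grab_frame('top'); save('t10',cv2.resize(im[120:260,220:380],None,fx=5,fy=4.2,interpolation=cv2.INTER_CUBIC)); print(o['t'],o['tool_pos'],o['contact_force'])
M=R.from_quat(o['tool_rot']).as_matrix(); print(np.degrees(np.arctan2(M[1,2],M[0,2])))
E
```

```text
15.9833 [0.6102 0.2285 0.0482] [-0.6683 -0.4025 -2.3709]
-5.0363831400808765
```

View pics/t10.png

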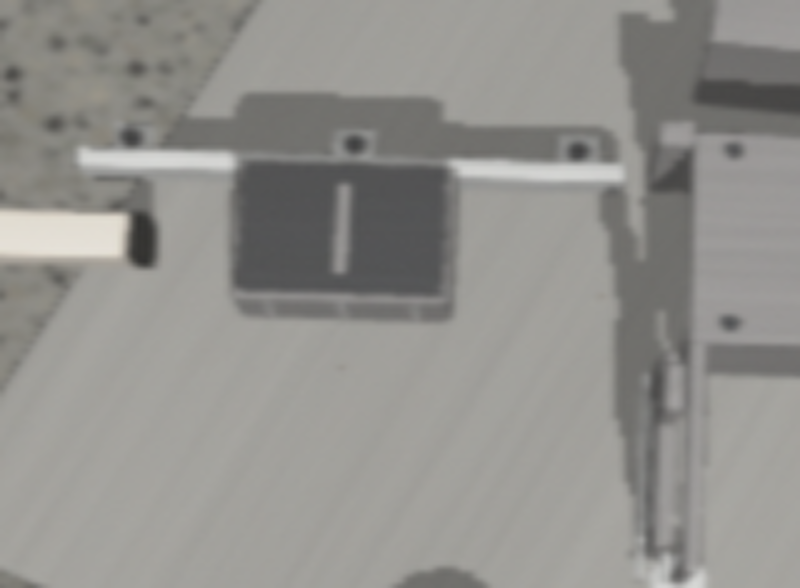

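{"fn": "move_arm", "kwargs": {
  "moves": [
    [-0.08,-1,0,0,0,0],
    [-0.08,-1,0,0,0,0],
    [-0.06,-0.8,0,0,0,0],
    [-0.04,-0.5,0,0,0,0],
    [-0.04,-0.5,0,0,0,0],
    [-0.06,-0.7,0,0,0,0],
    [-0.08,-1,0,0,0,0],
    [-0.08,-1,0,0,0,0]
  ]
}}

```text
t: 16.7
tool_pos: [0.6036, 0.1652, 0.0487]
tool_rot: [0.031, 0.706, -0.03, 0.707]
contact_force: [-0.3, 6.0, 0.2]
width: 0.245
```

```bash
python3 - <<'E'
from fit import *
o=bot.get_obs(); im=bot.grab_frame('top'); save('t11',cv2.resize(im[120:260,220:380],None,fx=5,fy=4.2,interpolation=cv2.INTER_CUBIC)); print(o['t'],o['tool_pos'],o['contact_force'])
E
```

```text
16.7 [0.6036 0.1652 0.0487] [-0.277   5.9601  0.1897]
```

View pics/t11.png

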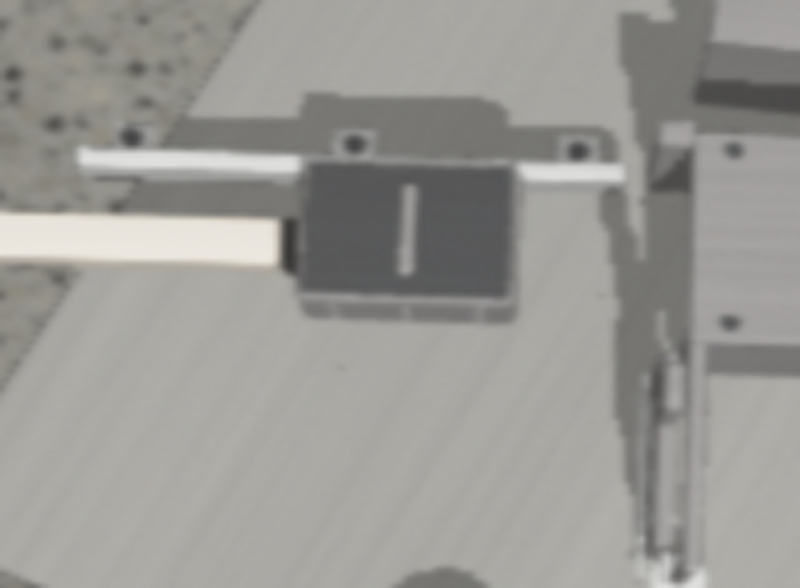

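{"fn": "move_arm", "kwargs": {
  "moves": [
    [-0.08,-1,0,0,0,0],
    [-0.08,-1,0,0,0,0],
    [-0.08,-1,0,0,0,0],
    [-0.08,-1,0,0,0,0],
    [-0.08,-1,0,0,0,0]
  ]
}}

```text
t: 17.17
tool_pos: [0.5995, 0.1153, 0.0485]
tool_rot: [0.031, 0.706, -0.03, 0.706]
contact_force: [-1.2, 5.8, 1.0]
width: 0.247
```

```bash
python3 - <<'E'
from fit import *
o=bot.get_obs(); im=bot.grab_frame('top'); save('t12',cv2.resize(im[120:260,240:400],None,fx=5,fy=4.2,interpolation=cv2.INTER_CUBIC)); print(o['t'],o['tool_pos'],o['contact_force'])
E
```

```text
17.1667 [0.5995 0.1153 0.0485] [-1.226   5.7766  0.9743]
```

View pics/t12.png

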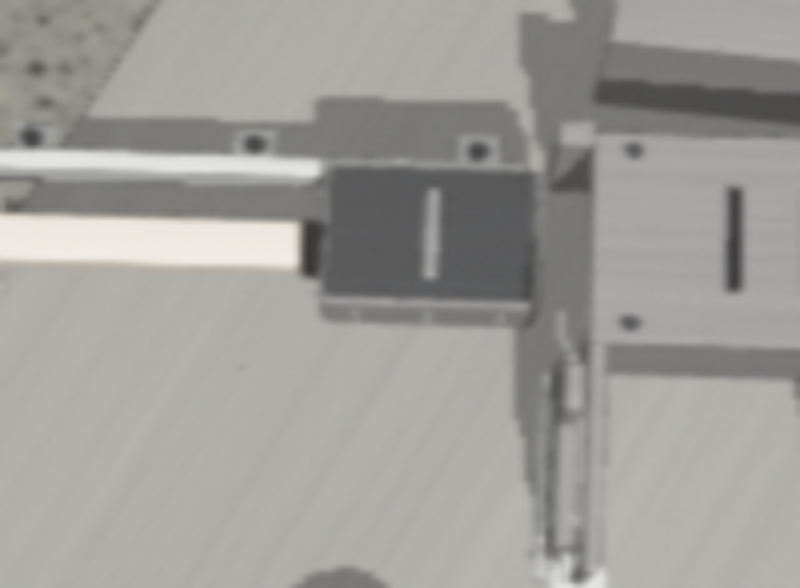

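{"fn": "move_arm", "kwargs": {
  "moves": [
    [-0.06,-0.8,0,0,0,0],
    [-0.065,-0.8,0,0,0,0],
    [-0.065,-0.8,0,0,0,0],
    [-0.065,-0.8,0,0,0,0],
    [-0.065,-0.8,0,0,0,0],
    [-0.065,-0.8,0,0,0,0]
  ]
}}

```text
t: 17.72
tool_pos: [0.5956, 0.0676, 0.0484]
tool_rot: [0.031, 0.707, -0.03, 0.706]
contact_force: [-1.5, 6.3, 0.4]
width: 0.243
```

```bash
python3 - <<'E'
from fit import *
o=bot.get_obs(); im=bot.grab_frame('top'); save('t13',cv2.resize(im[120:260,240:400],None,fx=5,fy=4.2,interpolation=cv2.INTER_CUBIC)); print(o['t'],o['tool_pos'],o['contact_force'])
M=R.from_quat(o['tool_rot']).as_matrix(); print(np.degrees(np.arctan2(M[1,2],M[0,2])))
E
```

```text
17.7167 [0.5956 0.0676 0.0484] [-1.5257  6.277   0.3599]
-4.94547835498243
```

View pics/t13.png

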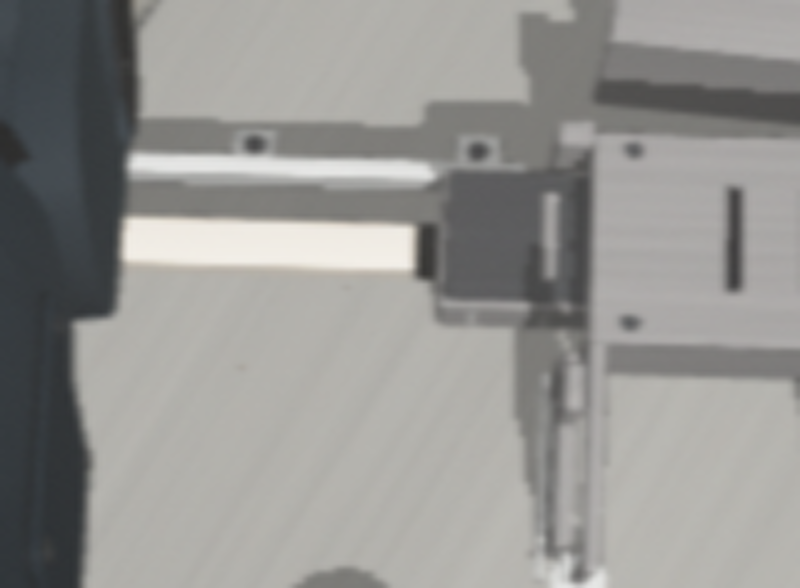

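{"fn": "move_arm", "kwargs": {
  "moves": [
    [-0.065,-0.8,0,0,0,0],
    [-0.065,-0.8,0,0,0,0],
    [-0.065,-0.8,0,0,0,0],
    [-0.065,-0.8,0,0,0,0],
    [-0.065,-0.8,0,0,0,0],
    [-0.065,-0.8,0,0,0,0],
    [-0.04,-0.5,0,0,0,0],
    [-0.02,-0.2,0,0,0,0],
    [-0.02,-0.2,0,0,0,0]
  ]
}}

```text
t: 18.52
tool_pos: [0.5912, 0.0099, 0.0483]
tool_rot: [0.03, 0.706, -0.03, 0.706]
contact_force: [0.6, 4.7, -0.3]
width: 0.241
```

{"fn": "move_arm", "kwargs": {
  "moves": [
    [-0.02,-0.2,0,0,0,0],
    [-0.02,-0.2,0,0,0,0]
  ]
}}

```text
t: 18.68
tool_pos: [0.5907, 0.006, 0.0483]
tool_rot: [0.03, 0.706, -0.03, 0.706]
contact_force: [0.7, 5.1, -0.3]
width: 0.246
```

{"fn": "move_arm", "kwargs": {
  "moves": [
    [-0.02,-0.2,0,0,0,0],
    [-0.02,-0.2,0,0,0,0]
  ]
}}

```text
t: 18.85
tool_pos: [0.5903, 0.0019, 0.0483]
tool_rot: [0.03, 0.706, -0.03, 0.706]
contact_force: [0.1, 3.1, -0.5]
width: 0.246
```

{"fn": "move_arm", "kwargs": {
  "moves": [
    [-0.02,-0.2,0,0,0,0],
    [-0.02,-0.2,0,0,0,0]
  ]
}}

```text
t: 19.02
tool_pos: [0.5899, -0.0022, 0.0483]
tool_rot: [0.03, 0.706, -0.03, 0.706]
contact_force: [1.4, 5.1, -0.4]
width: 0.245
```

{"fn": "move_arm", "kwargs": {
  "moves": [
    [-0.02,-0.2,0,0,0,0],
    [-0.02,-0.2,0,0,0,0]
  ]
}}

```text
t: 19.18
tool_pos: [0.5895, -0.0063, 0.0483]
tool_rot: [0.03, 0.706, -0.03, 0.706]
contact_force: [0.7, 3.5, -0.5]
width: 0.247
```

{"fn": "move_arm", "kwargs": {
  "moves": [
    [0,-0.2,0,0,0,0],
    [-0.01,-0.2,0,0,0,0]
  ]
}}

```text
t: 19.35
tool_pos: [0.5894, -0.0103, 0.0483]
tool_rot: [0.03, 0.706, -0.03, 0.706]
contact_force: [-0.2, 4.8, -0.3]
width: 0.239
```

{"fn": "move_arm", "kwargs": {
  "moves": [
    [-0.01,-0.2,0,0,0,0],
    [-0.01,-0.2,0,0,0,0]
  ]
}}

```text
t: 19.52
tool_pos: [0.5891, -0.0143, 0.0483]
tool_rot: [0.03, 0.707, -0.03, 0.706]
contact_force: [-0.4, 5.1, 0.6]
width: 0.247
```

{"fn": "move_arm", "kwargs": {
  "moves": [
    [-0.015,-0.2,0,0,0,0],
    [-0.015,-0.2,0,0,0,0]
  ]
}}

```text
t: 19.68
tool_pos: [0.5889, -0.0183, 0.0483]
tool_rot: [0.03, 0.706, -0.03, 0.706]
contact_force: [-0.5, 4.8, -0.5]
width: 0.245
```

{"fn": "move_arm", "kwargs": {
  "moves": [
    [-0.015,-0.2,0,0,0,0],
    [-0.015,-0.2,0,0,0,0]
  ]
}}

```text
t: 19.85
tool_pos: [0.5885, -0.0223, 0.0482]
tool_rot: [0.03, 0.707, -0.03, 0.706]
contact_force: [-0.4, 4.9, 0.2]
width: 0.248
```

{"fn": "move_arm", "kwargs": {
  "moves": [
    [-0.015,-0.2,0,0,0,0],
    [-0.015,-0.2,0,0,0,0]
  ]
}}

```text
t: 20.02
tool_pos: [0.5883, -0.0263, 0.0483]
tool_rot: [0.03, 0.706, -0.03, 0.706]
contact_force: [-0.5, 4.5, -0.5]
width: 0.246
```

{"fn": "move_arm", "kwargs": {
  "moves": [
    [-0.015,-0.2,0,0,0,0],
    [-0.015,-0.2,0,0,0,0]
  ]
}}

```text
t: 20.18
tool_pos: [0.588, -0.0303, 0.0483]
tool_rot: [0.03, 0.706, -0.03, 0.706]
contact_force: [0.1, 5.0, -0.7]
width: 0.245
```

{"fn": "move_arm", "kwargs": {
  "moves": [
    [-0.015,-0.2,0,0,0,0],
    [-0.01,-0.2,0,0,0,0]
  ]
}}

```text
t: 20.35
tool_pos: [0.588, -0.0325, 0.0487]
tool_rot: [0.032, 0.706, -0.03, 0.707]
contact_force: [1.3, 20.9, 4.9]
width: 0.244
```

{"fn": "move_arm", "kwargs": {
  "moves": [
    [0,0,0,0,0,0]
  ]
}}

```text
t: 20.43
tool_pos: [0.588, -0.0327, 0.0487]
tool_rot: [0.031, 0.706, -0.03, 0.707]
contact_force: [0.6, 16.2, 2.4]
width: 0.241
```

{"fn": "move_arm", "kwargs": {
  "moves": [
    [-0.01,-0.15,0,0,0,0],
    [0,0,0,0,0,0]
  ]
}}

```text
t: 20.6
tool_pos: [0.5879, -0.0339, 0.0487]
tool_rot: [0.031, 0.706, -0.03, 0.707]
contact_force: [0.8, 18.4, 4.0]
width: 0.243
```

{"fn": "move_arm", "kwargs": {
  "moves": [
    [-0.015,-0.2,0,0,0,0],
    [-0.01,-0.15,0,0,0,0],
    [0,0,0,0,0,0]
  ]
}}

```text
t: 20.85
tool_pos: [0.5876, -0.0374, 0.0487]
tool_rot: [0.031, 0.706, -0.03, 0.707]
contact_force: [0.4, 19.0, 3.8]
width: 0.244
```

```bash
python3 - <<'E'
from fit import *
o=bot.get_obs(); im=bot.grab_frame('top'); save('t14',cv2.resize(im[120:260,240:400],None,fx=5,fy=4.2,interpolation=cv2.INTER_CUBIC)); print(o['t'],o['tool_pos'],o['contact_force'],o['qpos'])
im=bot.grab_frame('scene'); save('s14',cv2.resize(im[100:290,180:430],None,fx=3.1,fy=3.1))
E
```

```text
20.85 [ 0.5876 -0.0374  0.0487] [ 0.3988 18.9813  3.7636] [-0.1438  0.6567  1.6738  0.0036  0.811  -0.0597]
```

View pics/t14.png

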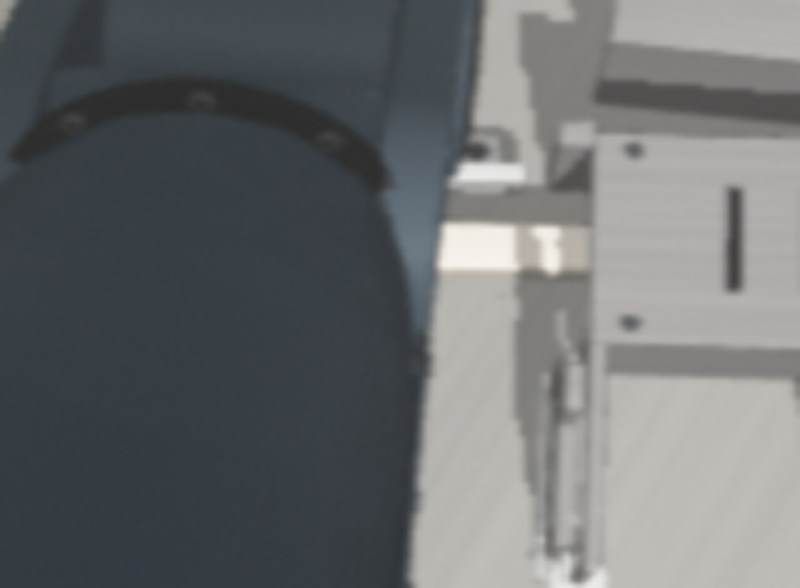

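View pics/s14.png

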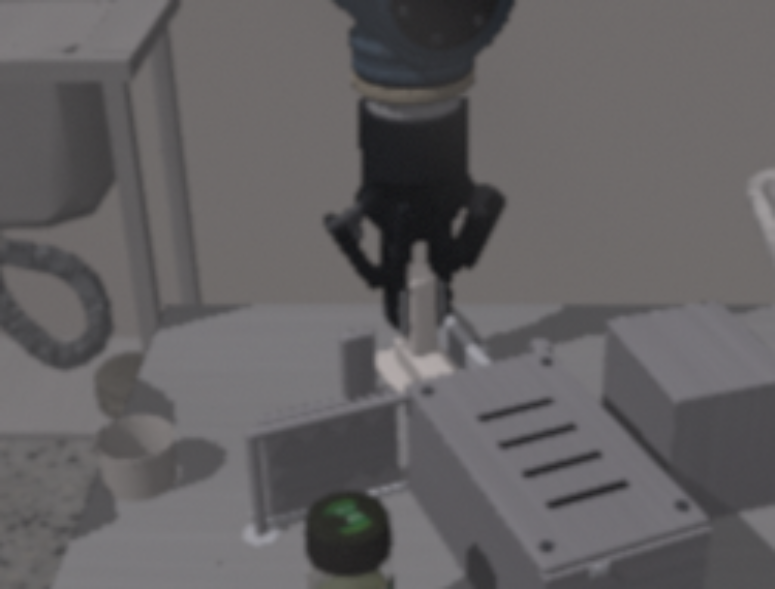

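{"fn": "move_arm", "kwargs": {
  "moves": [
    [0.02,0.3,0,0,0,0],
    [0.08,1,0,0,0,0],
    [0.16,2,0,0,0,0],
    [0.2,2.5,0,0,0,0],
    [0.2,2.7,0,0,0,0],
    [-1.5,0.3,0,0,0,0],
    [-2.5,0.3,0,0,0,0],
    [0,0,0,0,0,0]
  ]
}}

```text
t: 21.62
tool_pos: [0.5501, 0.0528, 0.0474]
tool_rot: [0.03, 0.708, -0.03, 0.705]
contact_force: [-0.0, 0.1, -0.3]
width: 0.244
```

{"fn": "move_arm", "kwargs": {
  "moves": [
    [0,0,-0.2,0,0,0],
    [0,0,-0.15,0,0,0],
    [0,0,0,0,0,0]
  ]
}}

```text
t: 21.87
tool_pos: [0.5546, 0.0516, 0.0445]
tool_rot: [0.03, 0.706, -0.031, 0.707]
contact_force: [-0.5, 0.5, -2.2]
width: 0.243
```

```bash
python3 - <<'E'
from fit import *
o=bot.get_obs(); im=bot.grab_frame('top'); save('t15',cv2.resize(im[100:300,220:440],None,fx=3.5,fy=3)); print(o['t'],o['tool_pos'],o['contact_force'],o['qpos'])
im=bot.grab_frame('scene'); save('s15',cv2.resize(im[100:290,180:430],None,fx=3.1,fy=3.1))
E
```

```text
21.8667 [0.5546 0.0516 0.0445] [-0.4786  0.4923 -2.2367] [ 0.0094  0.6205  1.7624 -0.0004  0.7583  0.0959]
```

View pics/t15.png

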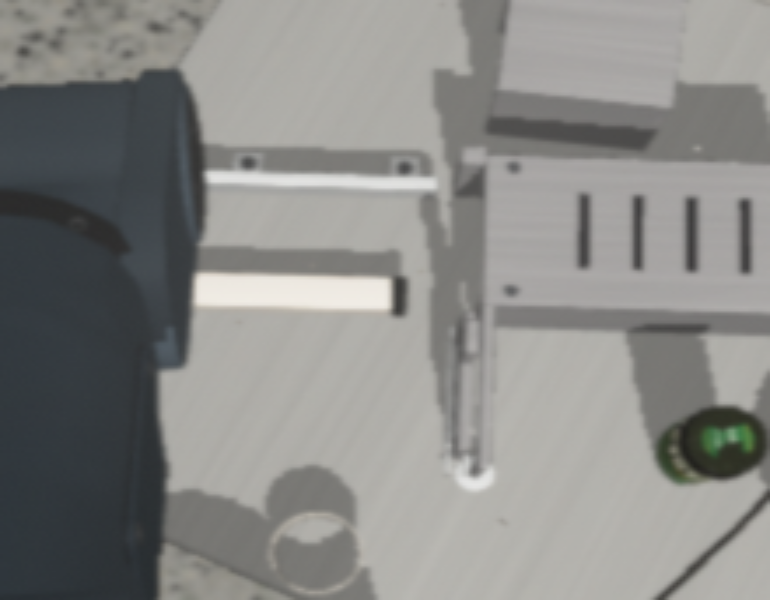

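View pics/s15.png

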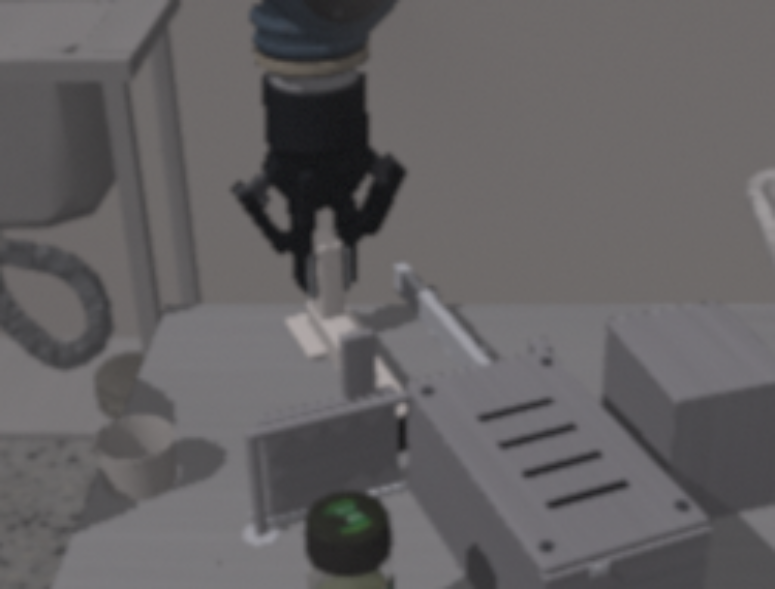

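{"fn": "move_arm", "kwargs": {
  "moves": [
    [0,0,-0.15,0,0,0],
    [0,0,-0.15,0,0,0],
    [0,0,0,0,0,0]
  ]
}}

```text
t: 22.22
tool_pos: [0.5549, 0.0517, 0.044]
tool_rot: [0.03, 0.706, -0.03, 0.707]
contact_force: [-7.4, -0.4, 27.2]
width: 0.246
```

{"fn": "move_arm", "kwargs": {
  "moves": [
    [0,0,0.2,0,0,0],
    [0,0,0,0,0,0]
  ]
}}

```text
t: 22.38
tool_pos: [0.5546, 0.0517, 0.0443]
tool_rot: [0.03, 0.706, -0.03, 0.707]
contact_force: [0.1, 1.2, 0.2]
width: 0.246
```

{"fn": "move_arm", "kwargs": {
  "moves": [
    [0,0,0,0,0,0],
    [0,0,0,0,0,0],
    [0,0,0,0,0,0],
    [0,0,0,0,0,0],
    [0,0,1,0,0,0],
    [0,0,3,0,0,0],
    [0,0,4,0,0,0],
    [0,0,4,0,0,0],
    [0,0,3,0,0,0],
    [0,0,0,0,0,0]
  ],
  "fingers": 60
}}

```text
t: 23.22
tool_pos: [0.5566, 0.052, 0.2008]
tool_rot: [0.031, 0.703, -0.03, 0.71]
contact_force: [0.1, 0.3, 0.6]
width: 0.599
```

```bash
python3 - <<'E'
from fit import *
o=bot.get_obs(); im=bot.grab_frame('top'); save('t16',cv2.resize(im[100:300,220:440],None,fx=3.5,fy=3)); print(o['t'],o['tool_pos'],o['contact_force'],o['qpos'])
im=bot.grab_frame('scene'); save('s16',cv2.resize(im[100:290,180:430],None,fx=3.1,fy=3.1))
im=bot.grab_frame('wrist'); save('w16',im); np.save('w16.npy',np.r_[o['tool_pos'],o['tool_rot']])
for c in ['top','scene','wrist']:
    r=bot.pinpoint('door_tab',c); print(c,[(np.round(x['centre'],1),round(x['confidence'],2)) for x in r[:2]])
E
```

```text
23.2167 [0.5566 0.052  0.2008] [0.1401 0.2899 0.602 ] [ 0.0099  0.3955  1.6672 -0.      1.0686  0.0958]
top [(array([355.8, 209. ]), 0.68)]
scene []
wrist []
```

View pics/s16.png

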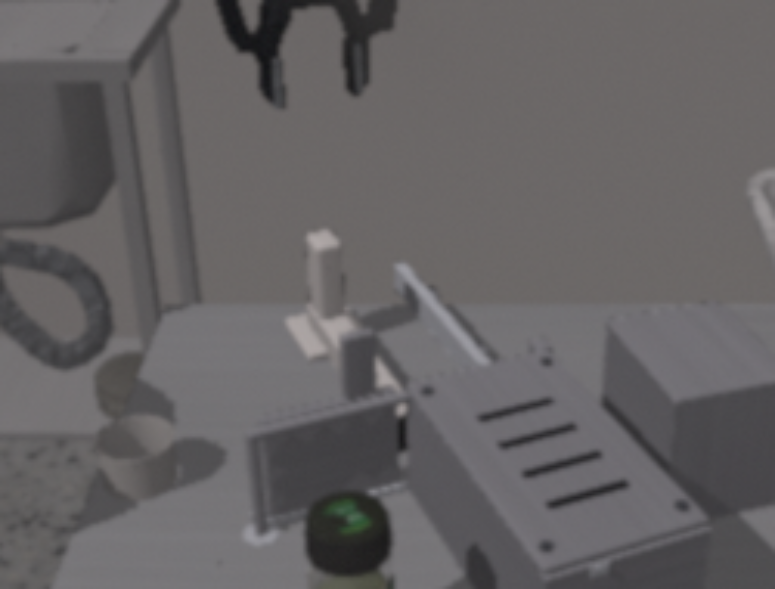

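View pics/w16.png

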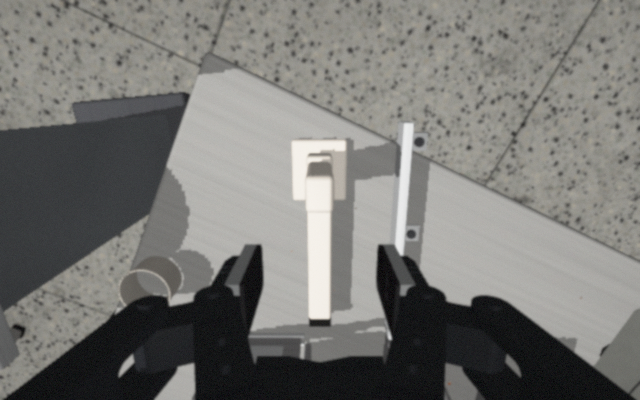

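View pics/t16.png

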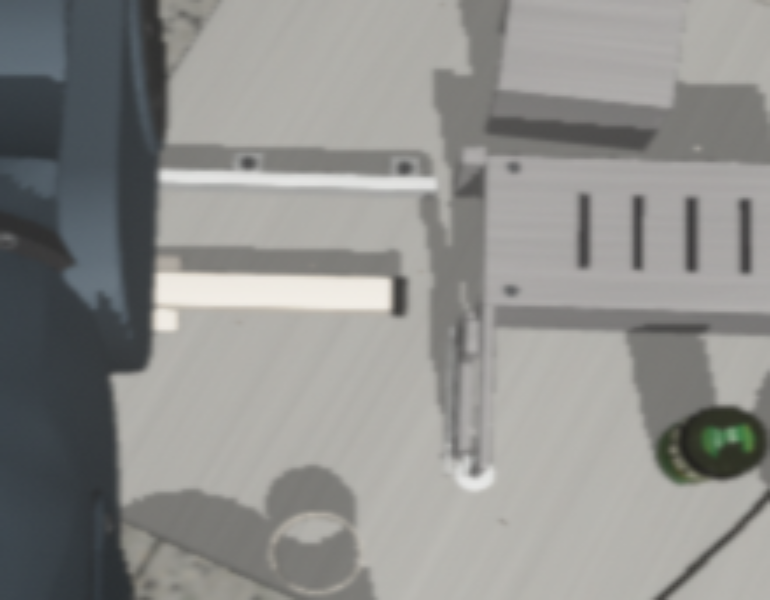

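{"fn": "move_arm", "kwargs": {
  "moves": [
    [-1.8,-3.1,0,0,0,0],
    [-1.8,-3.1,0,0,0,0],
    [-1.8,-3.1,0,0,0,0],
    [-1.8,-3.1,0,0,0,0],
    [-1.8,-3.1,0,0,0,0],
    [-1.8,-3.2,0,0,0,0],
    [0,0,-3,0,0,0],
    [0,0,0,0,0,0]
  ],
  "fingers": 0,
  "newtons": 30
}}

```text
t: 24.18
tool_pos: [0.4433, -0.1356, 0.1601]
tool_rot: [0.032, 0.709, -0.031, 0.704]
contact_force: [-0.4, 0.5, -1.2]
width: 0.003
```

```bash
python3 - <<'E'
from fit import *
o=bot.get_obs(); im=bot.grab_frame('wrist'); save('w17',im); np.save('w17.npy',np.r_[o['tool_pos'],o['tool_rot']]); print(o['t'],o['tool_pos'],o['width'])
im=bot.grab_frame('scene'); save('s17',cv2.resize(im[80:290,180:450],None,fx=2.9,fy=2.8))
for c in ['scene','wrist']:
    r=bot.pinpoint('door_tab',c); print(c,[(np.round(x['centre'],1),round(x['confidence'],2)) for x in r[:2]])
    if r and c=='wrist': w=cam('wrist',o); print(atz(w,r[0]['centre'],.126))
E
```

```text
24.1833 [ 0.4433 -0.1356  0.1601] 0.003472057633457528
scene [(array([294.1, 205. ]), 0.71)]
wrist [(array([408.2, 230.3]), 0.65)]
[ 0.4924 -0.1389  0.126 ]
```

View pics/w17.png

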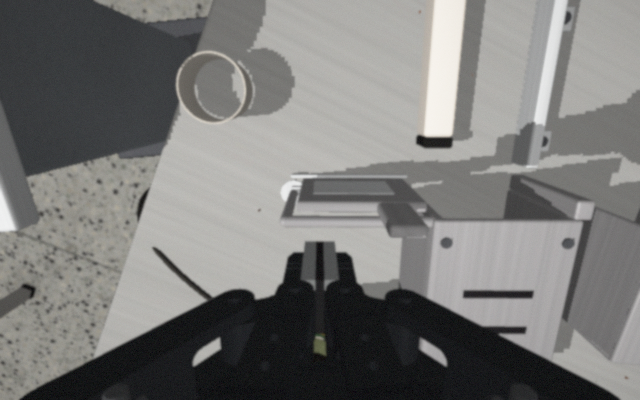

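View pics/s17.png

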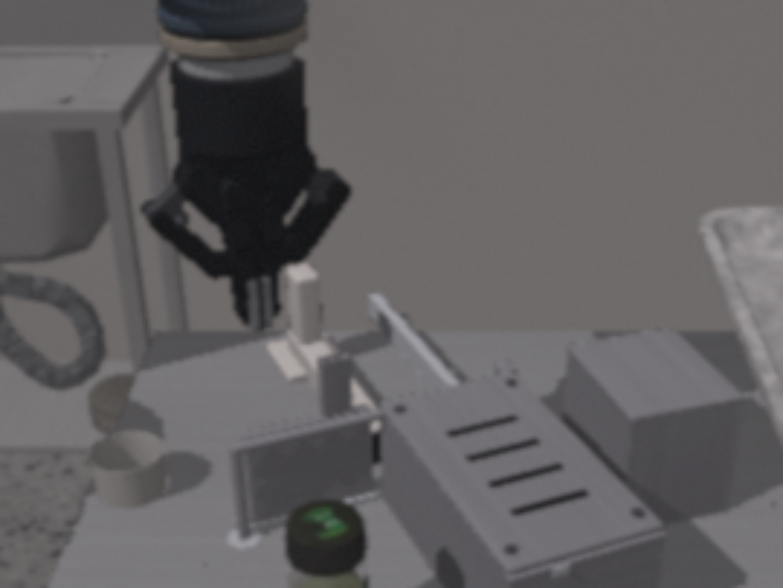

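{"fn": "move_arm", "kwargs": {
  "moves": [
    [0,0,-3,0,0,0],
    [0,0,-2,0,0,0],
    [0,0,-1,0,0,0],
    [1,-0.085,0,0,0,0],
    [1,-0.085,0,0,0,0],
    [1,-0.085,0,0,0,0],
    [1,-0.085,0,0,0,0]
  ]
}}

```text
t: 24.97
tool_pos: [0.4878, -0.1386, 0.105]
tool_rot: [0.03, 0.706, -0.03, 0.707]
contact_force: [-2.1, 0.3, -0.0]
width: 0.001
```

```bash
python3 - <<'E'
from fit import *
o=bot.get_obs(); im=bot.grab_frame('wrist'); save('w18',im); print(o['t'],o['tool_pos'],o['contact_force'])
E
```

```text
24.9667 [ 0.4878 -0.1386  0.105 ] [-2.1014  0.327  -0.0438]
```

View pics/w18.png

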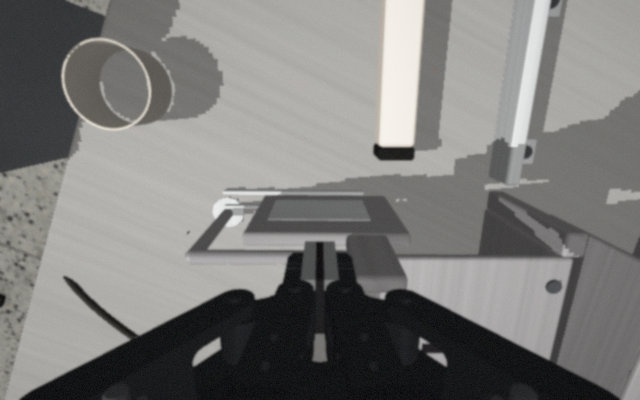

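{"fn": "move_arm", "kwargs": {
  "moves": [
    [1,-0.085,0,0,0,0],
    [1,-0.085,0,0,0,0],
    [1,-0.085,0,0,0,0],
    [1,-0.085,0,0,0,0],
    [1,-0.085,0,0,0,0],
    [1,-0.085,0,0,0,0],
    [0.5,-0.045,0,0,0,0],
    [0.3,-0.025,0,0,0,0]
  ]
}}

```text
t: 25.68
tool_pos: [0.5551, -0.1444, 0.1046]
tool_rot: [0.03, 0.706, -0.03, 0.707]
contact_force: [-1.7, 0.1, 1.0]
width: -0.002
```

{"fn": "move_arm", "kwargs": {
  "moves": [
    [0.3,-0.025,0,0,0,0],
    [0.2,-0.02,0,0,0,0]
  ]
}}

```text
t: 25.85
tool_pos: [0.5593, -0.1447, 0.1041]
tool_rot: [0.03, 0.706, -0.03, 0.707]
contact_force: [-1.6, -0.4, 2.6]
width: 0.001
```

{"fn": "move_arm", "kwargs": {
  "moves": [
    [0.2,-0.02,0,0,0,0],
    [0.2,-0.02,0,0,0,0]
  ]
}}

```text
t: 26.02
tool_pos: [0.563, -0.1451, 0.1039]
tool_rot: [0.03, 0.706, -0.03, 0.706]
contact_force: [-0.8, -0.6, 2.3]
width: -0.002
```

{"fn": "move_arm", "kwargs": {
  "moves": [
    [0.2,-0.02,0,0,0,0],
    [0.2,-0.02,0,0,0,0]
  ]
}}

```text
t: 26.18
tool_pos: [0.5671, -0.1455, 0.1038]
tool_rot: [0.03, 0.706, -0.03, 0.706]
contact_force: [-0.9, 1.0, 1.8]
width: -0.003
```

{"fn": "move_arm", "kwargs": {
  "moves": [
    [0.2,-0.02,0,0,0,0],
    [0.2,-0.02,0,0,0,0]
  ]
}}

```text
t: 26.35
tool_pos: [0.5681, -0.1455, 0.1036]
tool_rot: [0.031, 0.709, -0.03, 0.704]
contact_force: [-30.2, 2.1, 21.5]
width: -0.004
```

{"fn": "move_arm", "kwargs": {
  "moves": [
    [-0.5,0.04,0,0,0,0],
    [-1.5,0.13,0,0,0,0],
    [-1,0.1,2,0,0,0],
    [0,0,4,0,0,0],
    [-2,0,4,0,0,0],
    [-3.5,0,0,0,0,0],
    [-3.5,0,0,0,0,0],
    [0,0,0,0,0,0],
    [0,0,0,0,0,0]
  ]
}}

```text
t: 27.1
tool_pos: [0.4517, -0.1434, 0.2016]
tool_rot: [0.031, 0.706, -0.031, 0.707]
contact_force: [0.9, 0.5, 0.3]
width: -0.0
```

```bash
python3 - <<'E'
from fit import *
o=bot.get_obs(); im=bot.grab_frame('wrist'); save('w19',im); print(o['t'],o['tool_pos'],o['contact_force'])
im=bot.grab_frame('top'); save('t19',cv2.resize(im[100:300,220:460],None,fx=3.3,fy=3))
im=bot.grab_frame('scene'); save('s19',cv2.resize(im[80:290,180:450],None,fx=2.9,fy=2.8))
w=cam('wrist',o)
for c in ['wrist','scene','top']:
    r=bot.pinpoint('door_tab',c); print(c,[(np.round(x['centre'],1),round(x['confidence'],2)) for x in r[:2]])
    if r: 
        p=atz(w if c=='wrist' else cam(c),r[0]['centre'],.126); d=p[:2]-np.array([.6135,-.142]); a=.0845; print(p,'hood x',np.cos(a)*d[0]-np.sin(a)*d[1])
for n in ['ring','shaker']:
    r=bot.pinpoint(n,'top'); print(n,np.round(r[0]['centre'],1) if r else None)
    r=bot.pinpoint(n,'scene'); print(n,np.round(r[0]['centre'],1) if r else None)
E
```

```text
27.1 [ 0.4517 -0.1434  0.2016] [0.9133 0.4625 0.2848]
wrist [(array([526.9, 200.8]), 0.9)]
[ 0.591  -0.1499  0.126 ] hood x -0.021778001609243505
scene [(array([343.5, 194.5]), 0.69)]
[ 0.5997 -0.1415  0.126 ] hood x -0.013778536493101805
top []
ring [255.5 197.6]
ring [222.  255.8]
shaker None
shaker [292.4 310.4]
```

View pics/w19.png

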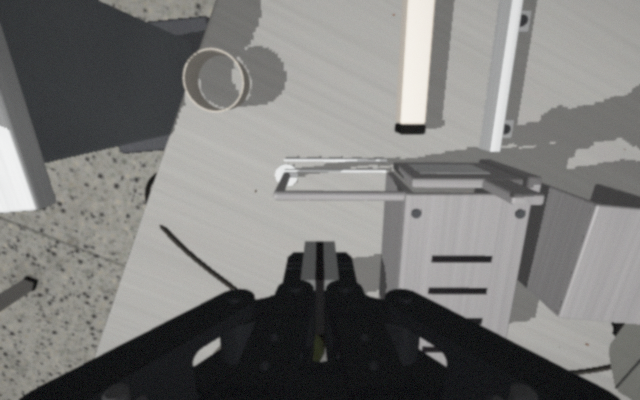

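View pics/t19.png

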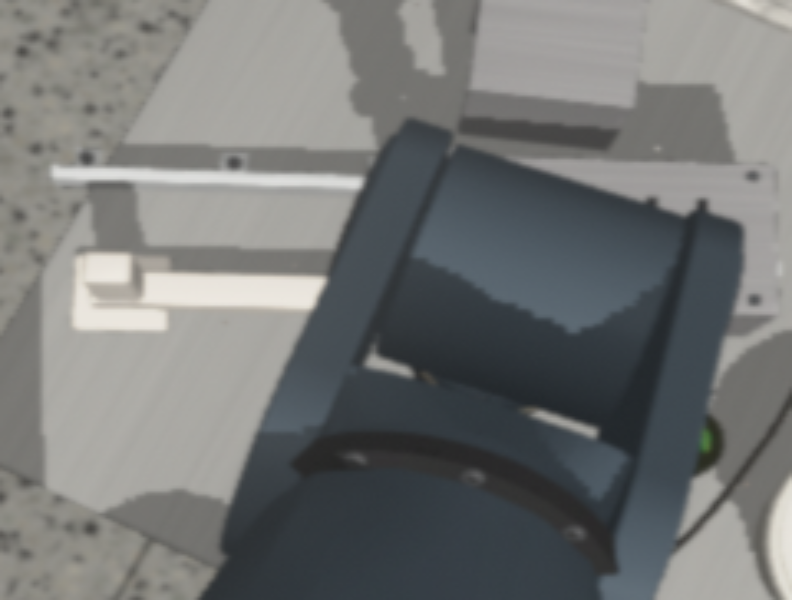

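View pics/s19.png

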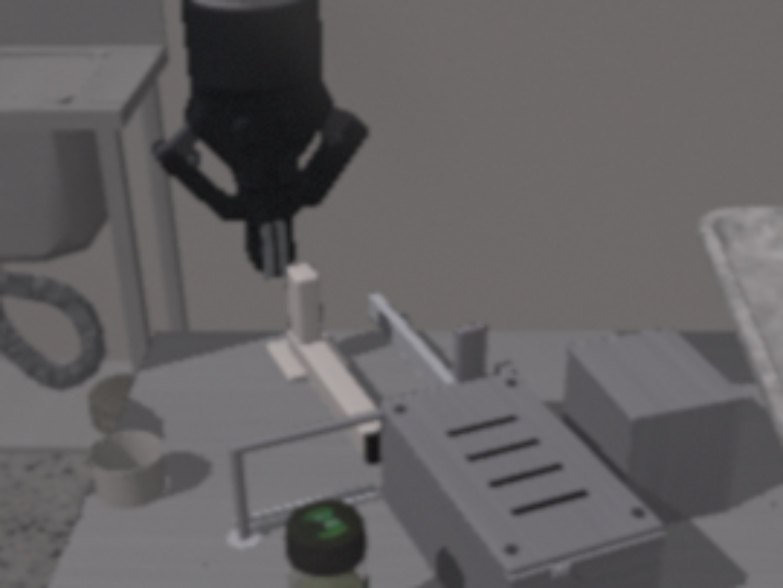

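```bash
python3 - <<'E'
import cv2
im=cv2.imread('pics/w19.png'); cv2.imwrite('pics/w19c.png',cv2.resize(im[140:230,370:570],None,fx=4,fy=4,interpolation=cv2.INTER_CUBIC))
E
```

```text
(no output)
```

View pics/w19c.png

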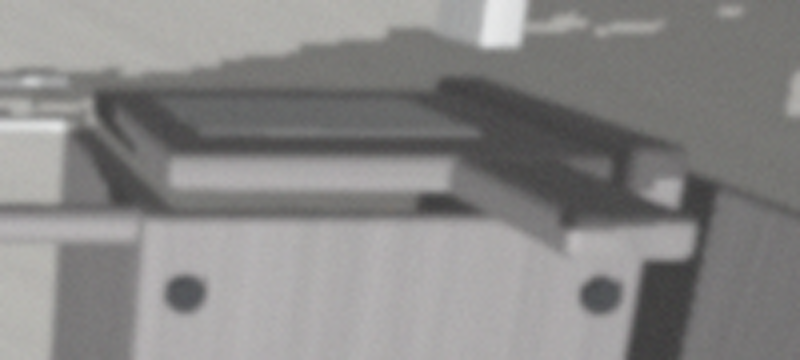

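{"fn": "move_arm", "kwargs": {
  "moves": [
    [4,0,2,0,0,0],
    [4,0,1,0,0,0],
    [4,0,0,0,0,0],
    [1,-1.5,0,0,0,0],
    [0,0,0,0,0,0],
    [0,0,0,0,0,0]
  ]
}}

```text
t: 28.1
tool_pos: [0.5797, -0.1584, 0.2289]
tool_rot: [0.031, 0.707, -0.03, 0.706]
contact_force: [-0.0, -0.3, 0.6]
width: 0.002
```

```bash
python3 - <<'E'
from fit import *
o=bot.get_obs(); im=bot.grab_frame('wrist'); save('w20',cv2.resize(im[100:300,200:480],None,fx=2.8,fy=2.8,interpolation=cv2.INTER_CUBIC)); print(o['t'],o['tool_pos'],o['contact_force'])
np.save('w20.npy',np.r_[o['tool_pos'],o['tool_rot']])
print(bot.pinpoint('door_tab','wrist'))
E
```

```text
28.1 [ 0.5797 -0.1584  0.2289] [-0.0398 -0.3023  0.5721]
[{'centre': [332.5, 183.1], 'confidence': 0.68}]
```

View pics/w20.png

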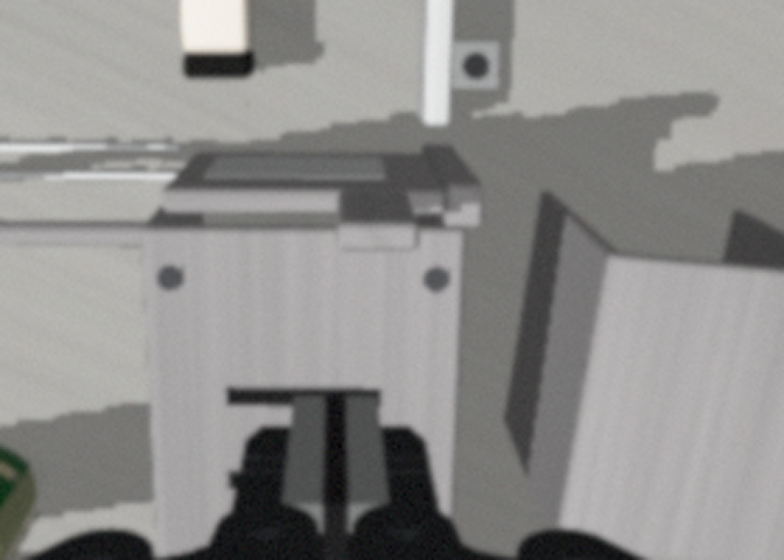

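```bash
python3 - <<'E'
from fit import *
v=np.load('w20.npy'); w=cam('wrist',dict(tool_pos=v[:3],tool_rot=v[3:]))
px=lambda a,b:(200+a/2.8,100+b/2.8)
a=.0845
hx=lambda p:np.cos(a)*p[0]-np.sin(a)*p[1]
f=atz(w,px(424,122),.026); f0=hx(f)
for n,uv,z in [('tabL',(340,236),.126),('tabR',(417,236),.126),('roofL',(146,240),.086),('roofR',(463,240),.086),('fence',(424,122),.026),('fenceR',(449,122),.026)]:
    p=atz(w,px(*uv),z); print(n,p,'hood x rel fence',round((hx(p)-f0)*1000,1))
E
```

```text
tabL [ 0.582  -0.1481  0.126 ] hood x rel fence -30.8
tabR [ 0.6024 -0.1499  0.126 ] hood x rel fence -10.3
roofL [ 0.5214 -0.154   0.086 ] hood x rel fence -90.6
roofR [ 0.6191 -0.1625  0.086 ] hood x rel fence 7.4
fence [ 0.6142 -0.1331  0.026 ] hood x rel fence 0.0
fenceR [ 0.6232 -0.1339  0.026 ] hood x rel fence 9.0
```

```bash
python3 - <<'E'
from station import bot
o=bot.get_obs(); print(o['t'],o['contact_force'],abs(o['qd']).max()); print(bot.close_job())
E
```

```text
28.2 [ 0.15431642 -0.6354602  -0.16901661] 0.011258095261151492
the job is handed in; nothing more can be done
None
```

I carried out every step of the task and handed the job in at 28.2 s. `close_job` gives no verdict, so the results below come from my own checks.

- **Pusher:** I drew it out of the dock by its bar, turned it and stood it down. I then took it again by the upright grip.
- **Tin:** I squared it against the fence with the side of the bar and fed it into the hood with the nose. Images showed it flush along the fence up to the mouth; inside the hood it is out of sight.
- **Stop:** The push force rose from about 5 N to 17–19 N at the stop. I then moved on about 5–6 mm at that level, so I judge the stop was shoved about 5–7 mm. I could not measure it directly.
- **Pusher set down:** Images show it standing upright on the table, outside the hood's mouth and well over 120 mm from the tin.
- **Door:** I pushed the tab until it met a hard stop at 30 N. A wrist image afterwards put the tab at hood x = -20.5 mm against the nominal -20 mm. An estimate from the scene camera said -14 mm, but that was one reported point on a far view, so I trusted the edges in the closer wrist image.
- **Shaker and ring cutter:** The scene camera found both within about 3 pixels of where they started. The top camera gave a wrong position for the ring (it landed on the pusher, with the arm in the way) and did not find the shaker.

The arm was clear of everything at hand-in, reading about 0.7 N, which is within sensor noise.

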